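# Load and clamp down the extract shaker

### The job

Fill every empty cell of the shaker's blue rack with a spare blue-capped bottle from the green tray, leaving the bottles already loaded where they are and any spares you do not need in the tray. Then lay the pressure plate flat and square on the bottle caps, handle up and centred over the rack, and push both toggle clamp handles down past centre until they lock and their pads hold the plate.

Things in the scene. Friction and masses are not known exactly. Their poses are not given: they have to be found in the camera images.
- shaker: grey lab shaker, fixed; origin centre of underside, z up, x away from its control panel. Platform top 85 mm above the table, on it a light-blue foam rack 128 x 178 x 30 mm (x, y, z) with six square cells 46 mm wide, open down to the platform (empty: black floor), centred at x = -33, +33 and y = -58, 0, +58 mm. A seated bottle's centre is 121 mm up, its top 157 mm. A toggle clamp at each y end
- sample1_c (a point): centre of a sample bottle already standing in a rack cell (absent ones leave an empty cell): white, 40 mm across, 72 mm tall, white cap, orange label, 100 g; z along its axis, up
- sample2_c (a point): centre of a sample bottle already standing in a rack cell (absent ones leave an empty cell): white, 40 mm across, 72 mm tall, white cap, orange label, 100 g; z along its axis, up
- sample3_c (a point): centre of a sample bottle already standing in a rack cell (absent ones leave an empty cell): white, 40 mm across, 72 mm tall, white cap, orange label, 100 g; z along its axis, up
- sample4_c (a point): centre of a sample bottle already standing in a rack cell (absent ones leave an empty cell): white, 40 mm across, 72 mm tall, white cap, orange label, 100 g; z along its axis, up
- sample5_c (a point): centre of a sample bottle already standing in a rack cell (absent ones leave an empty cell): white, 40 mm across, 72 mm tall, white cap, orange label, 100 g; z along its axis, up
- sample6_c (a point): centre of a sample bottle already standing in a rack cell (absent ones leave an empty cell): white, 40 mm across, 72 mm tall, white cap, orange label, 100 g; z along its axis, up
- blank1_c (a point): centre (36 mm up) of a spare blank bottle: cylinder 40 mm across, 72 mm tall, the top 24 mm is its blue cap; about 100 g, bottom-heavy; standing at first in the green tray, the next one's axis 60 mm or more away; z along its axis, up
- blank2_c (a point): centre (36 mm up) of a spare blank bottle: cylinder 40 mm across, 72 mm tall, the top 24 mm is its blue cap; about 100 g, bottom-heavy; standing at first in the green tray, the next one's axis 60 mm or more away; z along its axis, up
- blank3_c (a point): centre (36 mm up) of a spare blank bottle: cylinder 40 mm across, 72 mm tall, the top 24 mm is its blue cap; about 100 g, bottom-heavy; standing at first in the green tray, the next one's axis 60 mm or more away; z along its axis, up
- blank4_c (a point): centre (36 mm up) of a spare blank bottle: cylinder 40 mm across, 72 mm tall, the top 24 mm is its blue cap; about 100 g, bottom-heavy; standing at first in the green tray, the next one's axis 60 mm or more away; z along its axis, up
- blank5_c (a point): centre (36 mm up) of a spare blank bottle: cylinder 40 mm across, 72 mm tall, the top 24 mm is its blue cap; about 100 g, bottom-heavy; standing at first in the green tray, the next one's axis 60 mm or more away; z along its axis, up
- tray: lime-green tray, fixed, 245 x 150 mm (x, y), floor 3 mm above the table, rim 14 mm high; origin at the centre of its underside, x along its long side. It stands left or right of the shaker, the plate on the other side
- plate: pressure plate, loose: grey board with black underside, 108 x 168 x 10 mm (x, y, z), about 320 g, with a black bar handle on top; origin at the centre of its underside, y along its long side. Flat on the table at first. On the bottles its centre belongs over the rack's (shaker x = y = 0), its long side along the shaker's y
- plate_grip (a point): centre of the plate's handle bar, 40 mm above its underside, axes as the plate's; the bar is 16 mm wide (x), 84 mm long (y), 14 mm thick (z), held by a post near each end; 23 mm of free height below it
- left_handle (a joint): left clamp's handle, rad: 0 raised (open; it rises outward at 77 deg), grows as it swings down and outward; 1.22 dead centre, about level; 1.29 end stop, locked. Moves easily until the pad meets the plate (about 1.0), then takes about 2 to 5 N at the grip until dead centre, past which it snaps home and stays; let go before, it springs back
- left_grip (a point): point on the left handle's red grip (round bar, 18 mm across), 80 mm from the hinge; grip from 40 to 105 mm off the hinge. Hinge axis: along the shaker's x, at x = 0, y = +177 mm, 189 mm above the table; the handle swings in the shaker's y-z plane. The raised clamp arm beside it is 100 mm or more from the rack's middle in y, up to 270 mm high
- left_pad: black rubber pad, 18 mm across, on the left clamp arm's sprung spindle; origin at the centre of its pressing face. Locked, it presses on the plate with about 13 N, at y = +66 mm in the shaker's frame
- right_handle (a joint): right clamp's handle, rad: 0 raised (open; it rises outward at 77 deg), grows as it swings down and outward; 1.22 dead centre, about level; 1.29 end stop, locked. Moves easily until the pad meets the plate (about 1.0), then takes about 2 to 5 N at the grip until dead centre, past which it snaps home and stays; let go before, it springs back
- right_grip (a point): point on the right handle's red grip (round bar, 18 mm across), 80 mm from the hinge; grip from 40 to 105 mm off the hinge. Hinge axis: along the shaker's x, at x = 0, y = -177 mm, 189 mm above the table; the handle swings in the shaker's y-z plane. The raised clamp arm beside it is 100 mm or more from the rack's middle in y, up to 270 mm high
- right_pad: black rubber pad, 18 mm across, on the right clamp arm's sprung spindle; origin at the centre of its pressing face. Locked, it presses on the plate with about 13 N, at y = -66 mm in the shaker's frame
Not all that is in view belongs to the job. Leave any brown, pink or turquoise look-alike of the part that bears blank2_c alone.

How it is judged:
By the outcome, as a careful person would: the job done as asked, in the order asked, and still so for the second after the job is handed in, with the robot touching nothing.
Of sample1, sample2, sample3, sample4, sample5, sample6 only 2 to 3 are there at a start; the rules pass over those that are not, and their reading is None.
At some moment in a run one of blank1, blank2, blank3, blank4, blank5, plate may be knocked a few centimetres aside while the robot is not near it.
It also fails if it takes over 208 s, if anything falls off the work surface, if the arm or the gripper's body presses on something with over 40 N, if the wrist force passes 120 N, or if a joint passes its speed limit or range.

### The arm

A 6-joint arm with a two-finger parallel gripper is mounted at the origin on the work surface. World frame = base frame: x ahead of the robot, y to its left, z up, the work surface at z = 0. Lengths are in m, angles in rad, forces in N, time in s.
With the tool pointing down it reaches from about 0.25 to 0.775 m from the base axis. Payload 4 kg.
Tool frame: the origin (TCP) lies on the centre line of the jaws, within the pads' length; the fingertips stand 8 mm ahead of it and the grasp point (between the pads) lies 11 mm behind it; z points along the fingers, y is the direction in which the jaws open and shut (so a half turn about z gives the same grasp; the last joint's range is limited). The gripper opens to 94 mm and grips with 3 to 60 N. Pads are 16 mm wide; open, the fingers measure 119 mm over their backs; the gripper's body (75 mm by 177 mm) begins 78 mm behind the grasp point.
Start: joints at [1.191, 0.087, 1.371, -0, 1.684, -0.103], TCP at [0.15, 0.529, 0.214] pointing down, gripper open.
Joint ranges: [-3.1, 3.1], [-0.76, 2.03], [0.27, 2.55], [-1.08, 4.22], [0.17, 2.65], [-2.57, 2.57]. Speed limits (rad/s): [2.79, 2.79, 3.14, 3.14, 3.14, 3.14].

### API

Orientations are given as [roll, pitch, yaw] about the fixed x, y, z axes, in that order (R = Rz(yaw) Ry(pitch) Rx(roll)).
In Python, from bench import robot gives the robot as it stands.
- The arm moves only by the shell command python3 -m crank 'ROWS' [OPENING]. ROWS is JSON, a list of rows, each a list of 4 numbers: the shift along the tool's x, y, z scaled (see below), then the turn about the tool's z scaled (see below). A call has exactly 10 rows; each row shifts and turns the commanded pose from where the row before left it, along the tool's axes as they then stand; what a row does not reach is not made up. The controller multiplies each number of a shift by 0.2 m and each number of a turn by pi/2 rad. A row lasts 1/8 s, in which the tool goes at most 62.5 mm and 10.7 degrees, less where a joint would pass 70% of its speed; a pose out of reach is approached as far as the arm can. A call with a number of a shift or a turn outside -1 to 1 is refused whole. A call with a gripper value outside its range is refused whole. OPENING is the gripper command: -1 is fully open, 1 is shut, values between are in proportion, set as the call begins (- or left out, the last holds). The fingers move at their own pace and stop on an object; the grip force is fixed at half the most. Time passes only in rows, so rows that do not move let the fingers close, or fill a call up. It gives the time, the measured TCP pose, the force and the opening at its end, in the units of the state.
- robot.get_obs(): the state, without advancing time (a new reading comes with each control period).
- robot.snapshot(name): name is "side" or "top" or "wrist"; returns (picture, depth): 480x640x3 uint8, red, green, blue; 480x640 float32, m along the optical axis (not along the pixel's ray), 0 where there is no reading.
- robot.camera_params(name): a dict with "fx", "fy", "cx", "cy" (pixels), "world_from_camera" (4x4, takes a point from camera to world coordinates). Camera axes: x right, y down, z forward; pixel columns grow to the right and rows downward; lengths in m; the calibration is good to about 2 mm. A picture is of the moment at which its call begins: read the wrist's pose just before it. camera_params takes no time and is no camera call; for the wrist camera it gives the pose at the moment of the call.
- robot.close_job(): hands the job in, once; it reports no verdict.
The state is a dict: "time": time; "joint_positions": joint angles; "qvel": joint speeds; "joint_torque": joint torques, N m; "tool_pos": TCP position; "ee_rot": TCP orientation; "wrist_force": force on the tool from outside, world axes, zero at the start; "wrist_torque": the same for the moment, N m; "width": finger opening in m.
Only numpy, scipy, OpenCV 4.12 (cv2) and the standard library are available. Lean on these libraries where they do the work, as an engineer would, in place of code of your own. Each camera call takes 0.05 s, during which the arm holds its last target.

## Working session

There is one attempt and no reset: what is moved stays moved. The work goes in short steps, Python scripts to look and compute and a shell command to move; the robot and the scene stay as the last step left them, time stands still between calls to the robot, and variables do not carry over. Pictures are saved under pics/ and viewed, and the job is handed in when it is done.

```bash
mkdir -p pics; ls
cat > h.py <<'E'
import numpy as np, cv2
from bench import robot
def snap(name,fn):
    p=robot.camera_params(name); im,d=robot.snapshot(name)
    cv2.imwrite('pics/'+fn+'.png',im[:,:,::-1]); np.savez('pics/'+fn+'.npz',im=im,d=d,K=np.array([p['fx'],p['fy'],p['cx'],p['cy']]),T=np.array(p['world_from_camera']))
    return im,d
def load(fn):
    z=np.load('pics/'+fn+'.npz'); im,d,K,T=z['im'],z['d'],z['K'],z['T']
    v,u=np.mgrid[:480,:640]
    P=np.stack([(u-K[2])/K[0]*d,(v-K[3])/K[1]*d,d],-1)@T[:3,:3].T+T[:3,3]
    P[d==0]=np.nan
    return im,d,P,K,T
E
python3 - <<'E'
from h import *
for n in('side','top','wrist'): snap(n,n+'0')
o=robot.get_obs(); print({k:np.round(v,3) for k,v in o.items()})
for n in('side','top','wrist'): print(np.round(load(n+'0')[4],2).tolist(), load(n+'0')[3])
E
```

```text
pics
{'time': np.float64(0.15), 'joint_positions': array([ 1.191,  0.088,  1.372,  0.   ,  1.684, -0.103]), 'qvel': array([-0.002, -0.   , -0.006, -0.001,  0.   ,  0.001]), 'joint_torque': array([ 2.0000e-03, -3.4064e+01, -3.0279e+01,  7.2000e-02,  3.1000e-02,
       -0.0000e+00]), 'tool_pos': array([0.15 , 0.529, 0.213]), 'ee_rot': array([-3.14 , -0.   ,  2.865]), 'wrist_force': array([-0.568, -0.609, -0.142]), 'wrist_torque': array([ 0.006, -0.037,  0.041]), 'width': np.float64(0.094)}
[[-0.99, -0.07, 0.12, 0.29], [-0.14, 0.52, -0.84, 1.16], [-0.01, -0.85, -0.52, 0.88], [0.0, 0.0, 0.0, 1.0]] [610.92881761 610.92881761 316.52843413 249.37577885]
[[0.02, -0.98, 0.18, 0.26], [-1.0, -0.02, -0.01, 0.04], [0.02, -0.18, -0.98, 1.34], [0.0, 0.0, 0.0, 1.0]] [484.0318285  484.0318285  323.19033976 246.29825107]
[[0.27, 0.94, 0.22, 0.09], [0.96, -0.27, -0.06, 0.55], [-0.0, 0.23, -0.97, 0.38], [0.0, 0.0, 0.0, 1.0]] [423.83344346 423.83344346 320.70050547 232.57651678]
```

View pics/top0.png

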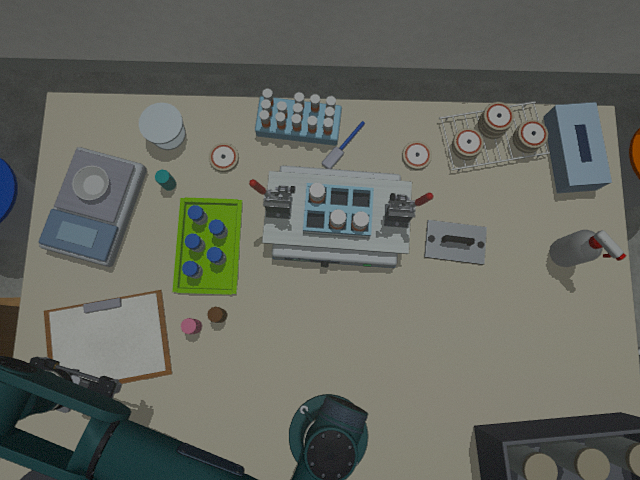

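View pics/side0.png

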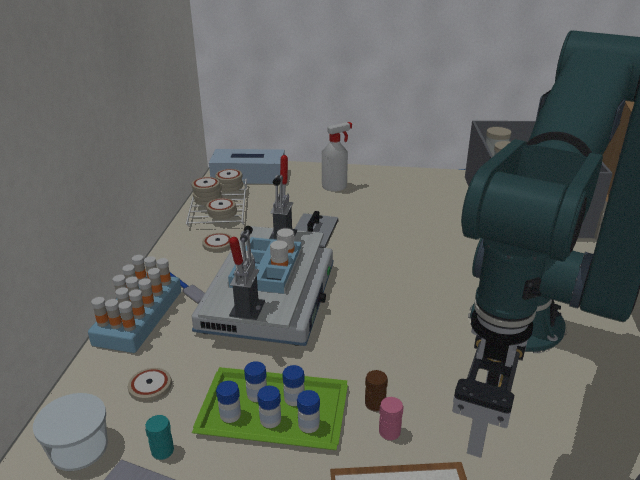

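View pics/wrist0.png

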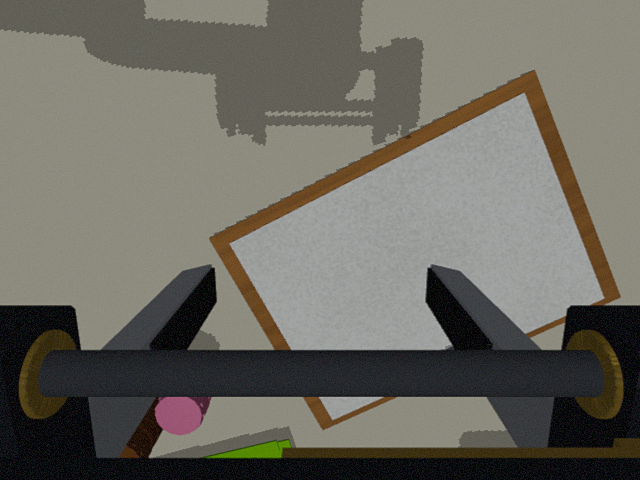

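The top view shows five blue caps in the lime tray at pixels (196,213), (217,228), (193,242), (215,256) and (190,270). The look-alikes are pink (191,326), brown (217,314), turquoise (165,180) and the white and orange vials at (300,115). The rack at (338,208) holds three samples, at (317,192), (338,219) and (360,219). Next I'll measure.

```bash
cat > meas.py <<'E'
from h import *
import sys
def blobs(m,P,lo,hi,amin=30):
    out=[]
    n,l,s,c=cv2.connectedComponentsWithStats(m.astype(np.uint8))
    for i in range(1,n):
        if s[i,4]<amin: continue
        q=P[(l==i)]; q=q[np.isfinite(q).all(1)]
        z=np.median(q[:,2]) 
        out.append((c[i].round(0).tolist(),s[i,4],q))
    return out
E
python3 - <<'E'
from meas import *
im,d,P,K,T=load('top0')
h=cv2.cvtColor(im,cv2.COLOR_RGB2HSV); H,S,V=[h[:,:,i].astype(int) for i in range(3)]
z=P[:,:,2]
print('table z',np.nanmedian(z[330:400,450:460]))
# blue caps
m=(H>105)&(H<125)&(S>150)
for c,a,q in blobs(m,P,0,0):
    top=np.percentile(q[:,2],90); t=q[q[:,2]>top-.008]
    (x,y),r=cv2.minEnclosingCircle(t[:,:2].astype(np.float32)); print('blue',c,a,top.round(4),t[:,:2].mean(0).round(4),(round(x,4),round(y,4),round(r,4)))
# white caps on shaker
m=(z>.145)&(z<.168); m[:,:300]=0;m[:,376:]=0;m[:180]=0;m[240:]=0
for c,a,q in blobs(m,P,0,0): 
    (x,y),r=cv2.minEnclosingCircle(q[:,:2].astype(np.float32)); print('samp',c,a,np.median(q[:,2]).round(4),q[:,:2].mean(0).round(4),x,y,r)
# rack rim z~0.115
m=(z>.105)&(z<.122)&(S>60); m[:,:300]=0;m[:,376:]=0;m[:180]=0;m[240:]=0
q=P[m];print('rack',cv2.minAreaRect(q[:,:2].astype(np.float32)),np.median(q[:,2]))
# tray
m=(H>35)&(H<50)&(S>150)
q=P[m&(z<.03)];print('tray',cv2.minAreaRect(q[:,:2].astype(np.float32)),np.median(q[:,2]))
# plate
m=np.zeros_like(m);m[215:270,418:492]=1; 
q=P[m&(z>.006)&(z<.02)];print('plate',cv2.minAreaRect(q[:,:2].astype(np.float32)),np.median(q[:,2]))
q=P[m&(z>.035)];print('handle',cv2.minAreaRect(q[:,:2].astype(np.float32)),q[:,:2].mean(0),np.median(q[:,2]),np.nanmax(q[:,2]))
# red grips
m=((H<8)|(H>172))&(S>130);m[:150]=0;m[215:]=0
for c,a,q in blobs(m,P,0,0,10): print('red',c,a,q.min(0).round(3),q.max(0).round(3))
cv2.imwrite('pics/c0.png',cv2.resize(im[160:280,160:500,::-1],None,fx=2.3,fy=2.3,interpolation=cv2.INTER_CUBIC))
E
```

```text
table z -0.0003793933555713558
blue [352.0, 135.0] 95 0.0149 [ 0.8349 -0.056 ] (0.8342, -0.0554, 0.0523)
blue [6.0, 188.0] 723 -0.3638 [0.765  1.1735] (0.7649, 1.1937, 0.1149)
blue [195.0, 212.0] 150 0.0785 [0.5781 0.3694] (0.5788, 0.3695, 0.0192)
blue [216.0, 226.0] 158 0.0785 [0.5391 0.3107] (0.539, 0.3104, 0.0197)
blue [192.0, 240.0] 163 0.0785 [0.4998 0.3715] (0.4996, 0.3716, 0.0198)
blue [214.0, 254.0] 167 0.0787 [0.4648 0.3115] (0.465, 0.3114, 0.0198)
blue [189.0, 268.0] 162 0.0789 [0.4265 0.3733] (0.4257, 0.3728, 0.0197)
samp [317.0, 190.0] 204 0.1569 [0.6204 0.0416] 0.6217650175094604 0.041505489498376846 0.02115359716117382
samp [338.0, 217.0] 208 0.1566 [ 0.5517 -0.0122] 0.5533086657524109 -0.012373034842312336 0.021344853565096855
samp [361.0, 219.0] 206 0.1568 [ 0.5471 -0.0696] 0.5473982691764832 -0.06999929994344711 0.020603366196155548
rack ((0.5853181481361389, -0.014239780604839325), (0.17618489265441895, 0.12999899685382843), 86.73695373535156) 0.11473004416722998
tray ((0.5003688335418701, 0.34351181983947754), (0.17489783465862274, 0.269706666469574), 89.32073974609375) 0.005512240116566147
plate ((0.5237356424331665, -0.35114341974258423), (0.15482409298419952, 0.20708724856376648), 1.0001753568649292) 0.010107641882255436
handle ((0.5236973166465759, -0.35165494680404663), (0.08270339667797089, 0.01645110733807087), 84.18431854248047) [ 0.52307348 -0.35017245] 0.046400863551584015 0.05631241550508448
red [233.0, 158.0] 17 [0.734 0.283 0.01 ] [0.778 0.296 0.019]
red [425.0, 159.0] 22 [ 0.746 -0.278  0.011] [ 0.792 -0.249  0.024]
red [471.0, 151.0] 13 [ 0.773 -0.407  0.049] [ 0.779 -0.374  0.058]
red [409.0, 161.0] 13 [ 0.746 -0.235  0.008] [ 0.771 -0.213  0.021]
red [256.0, 185.0] 69 [0.587 0.167 0.004] [0.694 0.236 0.293]
red [429.0, 196.0] 38 [ 0.565 -0.219  0.277] [ 0.581 -0.204  0.294]
red [419.0, 199.0] 13 [ 0.573 -0.202  0.227] [ 0.58  -0.193  0.264]
```

View pics/c0.png

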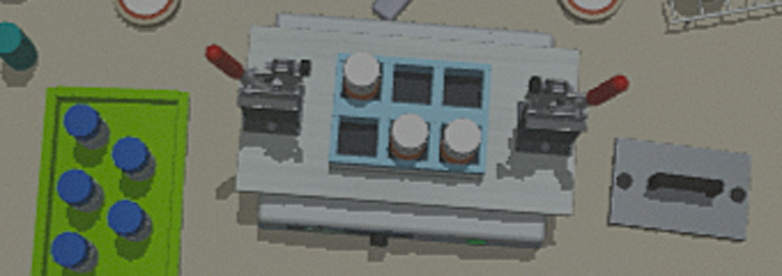

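The crop shows five blue spares in the lime tray. The empty cells are (x+, middle), (x+, right) and (x-, left), and the plate is on the right. I'll turn the tool and go over the rack to measure it with the wrist camera.

```bash
cat >> h.py <<'E'
def st():
    o=robot.get_obs(); return o,np.array(o['tool_pos']),np.array(o['ee_rot'])
def plan(x=None,y=None,z=None,yaw=None):
    o,p,r=st(); t=np.array([p[i] if v is None else v for i,v in enumerate((x,y,z))])
    from scipy.spatial.transform import Rotation as Rn
    R=Rn.from_euler('xyz',r).as_matrix(); d=R.T@(t-p)/.2
    print('t',round(float(o['time']),2),'pos',p.round(4),'rot',r.round(4),'units',d.round(3),'rows>=',round(np.linalg.norm(d)*.2/.0625,1), 'turn' , None if yaw is None else round(-((yaw-r[2]+np.pi)%(2*np.pi)-np.pi)/(np.pi/2),3),'F',np.array(o['wrist_force']).round(1),'w',round(float(o['width']),4))
E
python3 -m crank '[[0,0,-0.1,0.109],[0,0,-0.1,0.109],[0,0,-0.1,0.109],[0,0,-0.1,0.109],[0,0,-0.1,0.109],[0,0,-0.1,0.109],[0,0,-0.1,0.109],[0,0,-0.1,0.109],[0,0,0,0],[0,0,0,0]]' -0.23
python3 -c "
from h import *
plan(.585,-.014,.37,1.5)"
```

```text
time: 1.4
tool_pos: [0.1502, 0.5289, 0.3724]
ee_rot: [-3.141, 0.001, 1.498]
wrist_force: [0.1, -0.0, -0.8]
width: 0.058
t 1.4 pos [0.1502 0.5289 0.3724] rot [-3.1411e+00  1.5000e-03  1.4975e+00] units [-2.548  2.367  0.015] rows>= 11.1 turn -0.002 F [ 0.1 -0.  -0.8] w 0.058
```

```bash
python3 -m crank '[[-0.21,0.2,0,0],[-0.21,0.2,0,0],[-0.21,0.2,0,0],[-0.21,0.2,0,0],[-0.21,0.2,0,0],[-0.21,0.2,0,0],[-0.21,0.2,0,0],[-0.21,0.2,0,0],[-0.21,0.2,0,0],[-0.21,0.2,0,0]]'
python3 -m crank '[[-0.2,0.185,0,0],[-0.2,0.185,0,0],[0,0,0,0],[0,0,0,0],[0,0,0,0],[0,0,0,0],[0,0,0,0],[0,0,0,0],[0,0,0,0],[0,0,0,0]]'
python3 -c "
from h import *
plan(.585,-.014,.37,1.5)
snap('wrist','w1'); snap('top','t1')"
```

```text
time: 2.65
tool_pos: [0.518, 0.0783, 0.3719]
ee_rot: [-3.139, -0.0, 1.497]
wrist_force: [1.1, 0.8, 0.8]
width: 0.0577
time: 3.9
tool_pos: [0.5851, -0.0054, 0.3734]
ee_rot: [-3.142, -0.0, 1.495]
wrist_force: [-0.2, -0.5, 0.7]
width: 0.0575
t 3.9 pos [ 0.5851 -0.0054  0.3734] rot [-3.1416e+00 -1.0000e-04  1.4950e+00] units [-0.043  0.003  0.017] rows>= 0.1 turn -0.003 F [-0.2 -0.5  0.7] w 0.0575
```

View pics/w1.png

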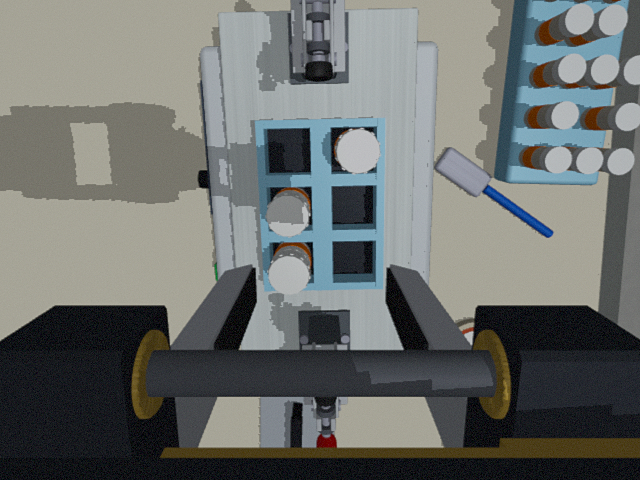

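The wrist view shows the whole rack. Its empty cells are at pixels (288,150), (352,205) and (353,260). I'll fit the rack pose from this.

```bash
cat > rack.py <<'E'
from h import *
from scipy.optimize import differential_evolution
def fit(fn,c0=(.585,-.014),yaw0=-.07):
    im,d,P,K,T=load(fn)
    h=cv2.cvtColor(im,cv2.COLOR_RGB2HSV); H,S,V=[h[:,:,i].astype(int) for i in range(3)]
    z=P[:,:,2]; near=np.hypot(P[:,:,0]-c0[0],P[:,:,1]-c0[1])<.14
    m=near&(z>.109)&(z<.121)&(H>85)&(H<110)&(S>50)
    neg=near&(z<.1)   # things below: not rack top
    q=P[m][:,:2]; n=P[neg][:,:2]
    def inr(p,a):
        c,s=np.cos(a[2]),np.sin(a[2]); e=p-a[:2]; X=e@[c,s]; Y=e@[-s,c]
        r=(abs(X)<.064)&(abs(Y)<.089)
        cell=(abs(abs(X)-.033)<.023)&((abs(Y)<.023)|(abs(abs(Y)-.058)<.023))
        return r&~cell
    f=lambda a: (~inr(q,a)).sum()+inr(n,a).sum()
    r=differential_evolution(f,[(c0[0]-.015,c0[0]+.015),(c0[1]-.015,c0[1]+.015),(yaw0-.1,yaw0+.1)],seed=0,popsize=20,maxiter=60)
    print(fn,r.x.round(4),np.degrees(r.x[2]).round(2),r.fun,len(q),len(n),'medz',np.median(P[m][:,2]).round(4)); return r.x
if __name__=='__main__':
    a=fit('w1'); b=fit('top0')
    c,s=np.cos(a[2]),np.sin(a[2]);R=np.array([[c,-s],[s,c]])
    for x,y in((33,0),(33,-57),(-33,57)): print((x,y),(a[:2]+R@[x/1e3,y/1e3]).round(4))
E
python3 rack.py
```

```text
w1 [ 0.5855 -0.0141 -0.0551] -3.15 621.0 9337 29843 medz 0.1153
top0 [ 0.5862 -0.0151 -0.0549] -3.15 143.0 1358 5587 medz 0.1148
(33, 0) [ 0.6185 -0.0159]
(33, -57) [ 0.6153 -0.0728]
(-33, 57) [0.5557 0.0446]
```

```bash
cat > caps.py <<'E'
from meas import *
def caps(fn):
    im,d,P,K,T=load(fn)
    h=cv2.cvtColor(im,cv2.COLOR_RGB2HSV); H,S,V=[h[:,:,i].astype(int) for i in range(3)]
    m=(H>105)&(H<125)&(S>150)&(P[:,:,2]>.05)
    for c,a,q in blobs(m,P,0,0):
        top=np.percentile(q[:,2],90); t=q[q[:,2]>top-.006]
        (x,y),r=cv2.minEnclosingCircle(t[:,:2].astype(np.float32)); print(fn,c,a,'z',top.round(3),'mean',t[:,:2].mean(0).round(4),'circ',(round(x,4),round(y,4),round(r,4)))
def plate(fn,box=(.523,-.35)):
    im,d,P,K,T=load(fn); z=P[:,:,2]
    near=np.hypot(P[:,:,0]-box[0],P[:,:,1]-box[1])<.13
    q=P[near&(z>.004)&(z<.016)];print('plate',cv2.minAreaRect(q[:,:2].astype(np.float32)))
    q=P[near&(z>.04)&(z<.053)];print('bar',cv2.minAreaRect(q[:,:2].astype(np.float32)),q[:,:2].mean(0).round(4),np.median(q[:,2]).round(4))
E
python3 -c "
from caps import *
caps('t1');plate('t1')
plan(.539,.3104,.30,1.516)"
```

```text
t1 [195.0, 212.0] 151 z 0.078 mean [0.5777 0.3695] circ (0.5777, 0.3684, 0.0193)
t1 [216.0, 226.0] 156 z 0.079 mean [0.5389 0.3099] circ (0.5391, 0.3103, 0.0192)
t1 [192.0, 240.0] 159 z 0.079 mean [0.4997 0.3716] circ (0.4997, 0.3715, 0.0194)
t1 [214.0, 254.0] 166 z 0.079 mean [0.4643 0.3117] circ (0.4645, 0.311, 0.0194)
t1 [189.0, 268.0] 158 z 0.079 mean [0.4263 0.3737] circ (0.426, 0.3729, 0.0196)
plate ((0.5270166993141174, -0.35195547342300415), (0.2507276237010956, 0.2553044855594635), 1.0378072261810303)
bar ((0.5238754749298096, -0.35132813453674316), (0.08281166851520538, 0.016520004719495773), 83.53155517578125) [ 0.5232 -0.3505] 0.0457
t 4.0 pos [ 0.5852 -0.0054  0.3734] rot [-3.1415e+00 -1.0000e-04  1.4950e+00] units [ 1.557 -0.35   0.367] rows>= 5.2 turn -0.013 F [-0.8 -0.4  0.3] w 0.0582
```

```bash
python3 -m crank '[[0.26,-0.058,0,-0.013],[0.26,-0.058,0,0],[0.26,-0.058,0,0],[0.26,-0.058,0,0],[0.26,-0.058,0.1,0],[0.26,-0.06,0.2,0],[0,0,0.15,0],[0,0,0,0],[0,0,0,0],[0,0,0,0]]' -0.23
python3 -c "
from h import *
from caps import *
plan(.539,.3104,.05,1.516)
snap('wrist','w2');caps('w2')
o=robot.get_obs(); im,d,P,K,T=load('w2'); p=np.array(o['tool_pos']); c=T[:3,:3].T@(p-T[:3,3]); print('tcp px',c[:2]/c[2]*K[:2]+K[2:])
"
```

```text
time: 5.25
tool_pos: [0.5351, 0.3065, 0.2886]
ee_rot: [3.138, -0.002, 1.514]
wrist_force: [0.2, 0.8, 0.1]
width: 0.0578
t 5.25 pos [0.5351 0.3065 0.2886] rot [ 3.1378e+00 -2.1000e-03  1.5142e+00] units [0.018 0.014 1.193] rows>= 3.8 turn -0.001 F [0.2 0.8 0.1] w 0.0578
w2 [363.0, 134.0] 1608 z 0.077 mean [0.5777 0.3703] circ (0.5778, 0.3703, 0.0208)
w2 [276.0, 136.0] 1611 z 0.077 mean [0.5002 0.3728] circ (0.5, 0.3726, 0.0208)
w2 [195.0, 139.0] 1765 z 0.077 mean [0.4273 0.3747] circ (0.427, 0.3748, 0.0209)
w2 [324.0, 201.0] 1482 z 0.076 mean [0.5397 0.3124] circ (0.5397, 0.3117, 0.0211)
w2 [245.0, 204.0] 1540 z 0.076 mean [0.4658 0.313 ] circ (0.4653, 0.3125, 0.0207)
tcp px [319.85161887 291.2997466 ]
```

View pics/w2.png

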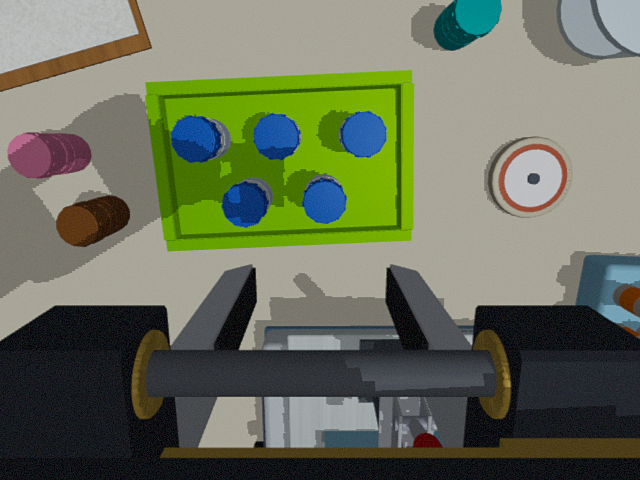

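The wrist view confirms the five blue caps, with the target at pixel (324,201). Brown (92,220), pink (50,155) and turquoise (468,20) are outside the tray. Descending on the target.

```bash
python3 -m crank '[[0.029,0.021,0.1,0],[0,0,0.2,0],[0,0,0.2,0],[0,0,0.2,0],[0,0,0.2,0],[0,0,0.1,0],[0,0,0,0],[0,0,0,0],[0,0,0,0],[0,0,0,0]]' -0.23
python3 -c "
from h import *
plan(.5397,.312,.05,1.516)"
```

```text
time: 6.55
tool_pos: [0.5393, 0.3128, 0.0873]
ee_rot: [3.139, -0.001, 1.515]
wrist_force: [-0.2, -0.3, 0.6]
width: 0.0575
t 6.55 pos [0.5393 0.3128 0.0873] rot [ 3.1395e+00 -1.2000e-03  1.5155e+00] units [-0.004  0.002  0.187] rows>= 0.6 turn -0.0 F [-0.2 -0.3  0.6] w 0.0575
```

```bash
python3 -m crank '[[-0.004,0.002,0.1,0],[0,0,0.085,0],[0,0,0,0],[0,0,0,0],[0,0,0,0],[0,0,0,0],[0,0,0,0],[0,0,0,0],[0,0,0,0],[0,0,0,0]]' -0.23
python3 -m crank '[[0,0,0,0],[0,0,0,0],[0,0,0,0],[0,0,0,0],[0,0,0,0],[0,0,0,0],[0,0,0,0],[0,0,0,0],[0,0,0,0],[0,0,0,0]]' 1
python3 -c "
from h import *
plan(.6185,-.0159,.37,1.516)"
```

```text
time: 7.8
tool_pos: [0.539, 0.3117, 0.049]
ee_rot: [3.142, -0.0, 1.515]
wrist_force: [-0.2, 0.2, 0.0]
width: 0.0577
time: 9.05
tool_pos: [0.539, 0.3116, 0.049]
ee_rot: [-3.141, -0.0, 1.515]
wrist_force: [0.5, -0.4, 0.3]
width: 0.0395
t 9.05 pos [0.539  0.3116 0.049 ] rot [-3.1415 -0.      1.5155] units [-1.613  0.487 -1.605] rows>= 7.4 turn -0.0 F [ 0.5 -0.4  0.3] w 0.0395
```

```bash
python3 -m crank '[[0,0,-0.15,0],[0,0,-0.25,0],[0,0,-0.25,0],[0,0,-0.25,0],[0,0,-0.25,0],[0,0,-0.25,0],[0,0,-0.25,0],[-0.1,0.05,0,0],[-0.2,0.07,0,0],[-0.2,0.07,0,0]]' 1
python3 -m crank '[[-0.2,0.06,0,0],[-0.2,0.06,0,0],[-0.2,0.06,0,0],[-0.2,0.06,0,0],[-0.2,0.06,0,0],[-0.1,0,0,0],[0,0,0,0],[0,0,0,0],[0,0,0,0],[0,0,0,0]]' 1
python3 -c "
from h import *
plan(.6185,-.0159,.132,1.516);snap('wrist','w3')
"
```

```text
time: 10.3
tool_pos: [0.5715, 0.208, 0.3763]
ee_rot: [-3.138, 0.001, 1.516]
wrist_force: [-0.4, 0.0, -1.4]
width: 0.0393
time: 11.55
tool_pos: [0.6191, -0.0121, 0.3793]
ee_rot: [3.141, -0.0, 1.517]
wrist_force: [0.3, 0.5, -0.9]
width: 0.0398
t 11.55 pos [ 0.6191 -0.0121  0.3793] rot [ 3.1410e+00 -2.0000e-04  1.5172e+00] units [-0.019 -0.003  1.237] rows>= 4.0 turn 0.001 F [ 0.3  0.5 -0.9] w 0.0398
```

View pics/w3.png

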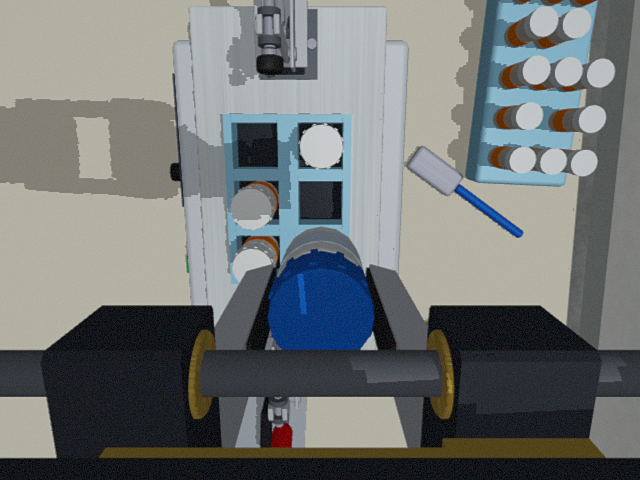

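The bottle is held upright, with its cap at pixel (320,300). I'll check its offset in the hand and refit the rack.

```bash
cat > inhand.py <<'E'
from h import *
def inhand(fn):
    im,d,P,K,T=load(fn); o,p,r=st()
    h=cv2.cvtColor(im,cv2.COLOR_RGB2HSV); H,S,V=[h[:,:,i].astype(int) for i in range(3)]
    m=(H>105)&(H<125)&(S>150)&(np.hypot(P[:,:,0]-p[0],P[:,:,1]-p[1])<.05)&(P[:,:,2]>p[2])
    q=P[m]; top=np.median(q[:,2]); t=q[abs(q[:,2]-top)<.004]
    # circle fit to the visible (far, +y) rim: extreme extents
    x0,x1=np.percentile(t[:,0],[.3,99.7]); y1=np.percentile(t[:,1],99.8)
    print('top z-tcp',(top-p[2]).round(4),'cx-tcp',((x0+x1)/2-p[0]).round(4),'wid',(x1-x0).round(4),'cy-tcp (r=20)',(y1-.02-p[1]).round(4))
E
python3 -c "
from inhand import *
inhand('w3')
from rack import fit
fit('w3')"
```

```text
top z-tcp 0.0267 cx-tcp 0.0003 wid 0.0388 cy-tcp (r=20) 0.0002
w3 [ 0.5855 -0.0142 -0.0533] -3.06 377.0 7331 25138 medz 0.1153
```

```bash
python3 -m crank '[[-0.019,-0.003,0.1,0],[0,0,0.2,0],[0,0,0.2,0],[0,0,0.2,0],[0,0,0.1,0],[0,0,0.07,0],[0,0,0,0],[0,0,0,0],[0,0,0,0],[0,0,0,0]]' 1
python3 -c "
from h import *
plan(.6185,-.0159,.1325,1.516);snap('side','s3')
"
```

```text
time: 12.85
tool_pos: [0.6187, -0.0171, 0.206]
ee_rot: [3.14, 0.0, 1.515]
wrist_force: [-0.4, -0.0, -0.7]
width: 0.0394
t 12.85 pos [ 0.6187 -0.0171  0.206 ] rot [3.1399 0.     1.5155] units [ 0.006 -0.002  0.367] rows>= 1.2 turn -0.0 F [-0.4 -0.  -0.7] w 0.0394
```

View pics/s3.png

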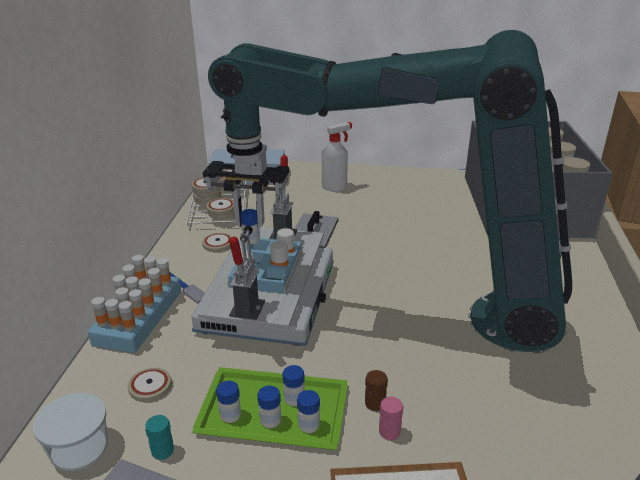

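The bottle hangs over the rack with clear space around it. Inserting.

```bash
python3 -m crank '[[0.006,-0.001,0.1,0],[0,0,0.05,0],[0,0,0.05,0],[0,0,0.04,0],[0,0,0.04,0],[0,0,0.04,0],[0,0,0.03,0],[0,0,0.02,0],[0,0,0,0],[0,0,0,0]]' 1
python3 -c "
from h import *
plan(.6185,-.0159,.1305,1.516)
"
```

```text
time: 14.15
tool_pos: [0.6183, -0.0158, 0.1311]
ee_rot: [3.141, -0.0, 1.515]
wrist_force: [0.6, 0.3, -1.3]
width: 0.0395
t 14.15 pos [ 0.6183 -0.0158  0.1311] rot [ 3.1412 -0.      1.5155] units [-0.     0.001  0.003] rows>= 0.0 turn -0.0 F [ 0.6  0.3 -1.3] w 0.0395
```

```bash
python3 -m crank '[[0,0,0.003,0],[0,0,0,0],[0,0,0,0],[0,0,0,0],[0,0,0,0],[0,0,0,0],[0,0,0,0],[0,0,0,0],[0,0,0,0],[0,0,0,0]]' -0.1
python3 -m crank '[[0,0,-0.05,0],[0,0,-0.15,0],[0,0,-0.2,0],[0,0,-0.25,0],[0,0,-0.25,0],[0,0,-0.25,0],[0,0,-0.03,0],[0,0,0,0],[0,0,0,0],[0,0,0,0]]'
python3 -c "
from h import *
plan(.4655,.3128,.37,1.516)
snap('top','t4')
from caps import *
caps('t4'); plate('t4')
"
```

```text
time: 15.4
tool_pos: [0.6182, -0.0158, 0.1304]
ee_rot: [3.142, -0.0, 1.515]
wrist_force: [-0.3, -0.1, -0.6]
width: 0.0517
time: 16.65
tool_pos: [0.6178, -0.0158, 0.3642]
ee_rot: [-3.138, -0.0, 1.515]
wrist_force: [0.3, -0.0, 0.2]
width: 0.0519
t 16.65 pos [ 0.6178 -0.0158  0.3642] rot [-3.1376e+00 -3.0000e-04  1.5155e+00] units [ 1.598 -0.851 -0.025] rows>= 5.8 turn -0.0 F [ 0.3 -0.   0.2] w 0.0519
t4 [195.0, 212.0] 150 z 0.079 mean [0.5775 0.3693] circ (0.5781, 0.3685, 0.0194)
t4 [192.0, 240.0] 160 z 0.079 mean [0.4996 0.3722] circ (0.4995, 0.3716, 0.0194)
t4 [214.0, 254.0] 164 z 0.079 mean [0.4649 0.3108] circ (0.4647, 0.3115, 0.0194)
t4 [190.0, 268.0] 158 z 0.078 mean [0.4265 0.3736] circ (0.4262, 0.3727, 0.0195)
plate ((0.5205777883529663, -0.3505093455314636), (0.2528925836086273, 0.253848135471344), 59.78243637084961)
bar ((0.5237207412719727, -0.35126402974128723), (0.0835031121969223, 0.01597621478140354), 83.93992614746094) [ 0.5234 -0.3512] 0.046
```

Bottle 1 is placed. Now bottle 2, at (0.4655, 0.3128).

```bash
python3 -m crank '[[0.1,-0.05,0,0],[0.25,-0.133,0,0],[0.25,-0.133,0,0],[0.25,-0.133,0,0],[0.25,-0.133,0,0],[0.25,-0.133,0.1,0],[0.25,-0.136,0.2,0],[0,0,0.25,0],[0,0,0.25,0],[0,0,0.2,0]]' -0.23
python3 -m crank '[[0,0,0.15,0],[0,0,0.1,0],[0,0,0.05,0],[0,0,0,0],[0,0,0,0],[0,0,0,0],[0,0,0,0],[0,0,0,0],[0,0,0,0],[0,0,0,0]]'
python3 -c "
from h import *
plan(.4655,.3128,.049,1.516)
snap('top','t5')
from caps import *
caps('t5')
"
```

```text
time: 17.95
tool_pos: [0.4662, 0.3087, 0.1682]
ee_rot: [-3.14, 0.0, 1.517]
wrist_force: [0.6, -0.5, 0.2]
width: 0.0576
time: 19.2
tool_pos: [0.4685, 0.3078, 0.1104]
ee_rot: [-3.142, -0.0, 1.515]
wrist_force: [0.7, 0.1, -0.6]
width: 0.058
t 19.2 pos [0.4685 0.3078 0.1104] rot [-3.1416e+00 -1.0000e-04  1.5154e+00] units [ 0.024 -0.016  0.307] rows>= 1.0 turn -0.0 F [ 0.7  0.1 -0.6] w 0.058
t5 [340.0, 191.0] 122 z 0.161 mean [ 0.6188 -0.0163] circ (0.6178, -0.0157, 0.0191)
```

```bash
python3 -m crank '[[0.024,-0.016,0,0],[0,0,0.07,0],[0,0,0.1,0],[0,0,0.1,0],[0,0,0.037,0],[0,0,0,0],[0,0,0,0],[0,0,0,0],[0,0,0,0],[0,0,0,0]]'
python3 -c "
from h import *
plan(.4655,.3128,.049,1.516)"
```

```text
time: 20.5
tool_pos: [0.4656, 0.3129, 0.0494]
ee_rot: [3.141, -0.0, 1.515]
wrist_force: [-0.1, 0.5, -0.1]
width: 0.0578
t 20.5 pos [0.4656 0.3129 0.0494] rot [ 3.1411e+00 -4.0000e-04  1.5155e+00] units [-0.001 -0.001  0.002] rows>= 0.0 turn -0.0 F [-0.1  0.5 -0.1] w 0.0578
```

```bash
python3 -m crank '[[0,0,0,0],[0,0,0,0],[0,0,0,0],[0,0,-0.15,0],[0,0,-0.25,0],[0,0,-0.25,0],[0,0,-0.25,0],[0,0,-0.25,0],[0,0,-0.25,0],[0,0,-0.25,0]]' 1
python3 -m crank '[[-0.1,0.05,0,0],[-0.22,0.1,0,0],[-0.22,0.1,0,0],[-0.22,0.1,0,0],[-0.22,0.1,0,0],[-0.22,0.1,0,0],[-0.22,0.1,0,0],[-0.22,0.1,0,0],[-0.15,0.07,0,0],[-0.1,0.03,0,0]]' 1
python3 -c "
from inhand import *
snap('wrist','w6');inhand('w6')
plan(.6153,-.0728,.132,1.516)"
```

```text
time: 21.75
tool_pos: [0.4653, 0.3127, 0.3805]
ee_rot: [-3.142, 0.0, 1.515]
wrist_force: [0.3, 0.7, -0.5]
width: 0.0396
time: 23.0
tool_pos: [0.6147, -0.0757, 0.3779]
ee_rot: [-3.14, -0.0, 1.514]
wrist_force: [-0.6, 0.2, 0.7]
width: 0.0395
top z-tcp 0.0268 cx-tcp 0.0003 wid 0.0386 cy-tcp (r=20) 0.0013
t 23.05 pos [ 0.6149 -0.0777  0.3777] rot [-3.1400e+00  1.4000e-03  1.5117e+00] units [0.026 0.002 1.228] rows>= 3.9 turn -0.003 F [-0.6 -1.1 -0.7] w 0.0395
```

```bash
python3 -m crank '[[0.02,0.002,0,0],[0,0,0,0],[0,0,0.1,0],[0,0,0.2,0],[0,0,0.2,0],[0,0,0.2,0],[0,0,0.14,0],[0,0,0,0],[0,0,0,0],[0,0,0,0]]' 1
python3 -c "
from inhand import *
plan(.6153,-.0728,.1305,1.516)
snap('wrist','w7');inhand('w7')
from rack import fit
fit('w7')"
```

```text
time: 24.3
tool_pos: [0.6159, -0.0698, 0.2137]
ee_rot: [3.137, 0.0, 1.516]
wrist_force: [-0.5, -0.4, -0.7]
width: 0.0398
t 24.3 pos [ 0.6159 -0.0698  0.2137] rot [3.1373e+00 5.0000e-04 1.5160e+00] units [-0.015 -0.004  0.416] rows>= 1.3 turn 0.0 F [-0.5 -0.4 -0.7] w 0.0398
top z-tcp 0.0269 cx-tcp 0.0004 wid 0.0387 cy-tcp (r=20) -0.0005
w7 [ 0.5854 -0.0141 -0.0554] -3.17 1488.0 22050 43422 medz 0.1154
```

View pics/w7.png

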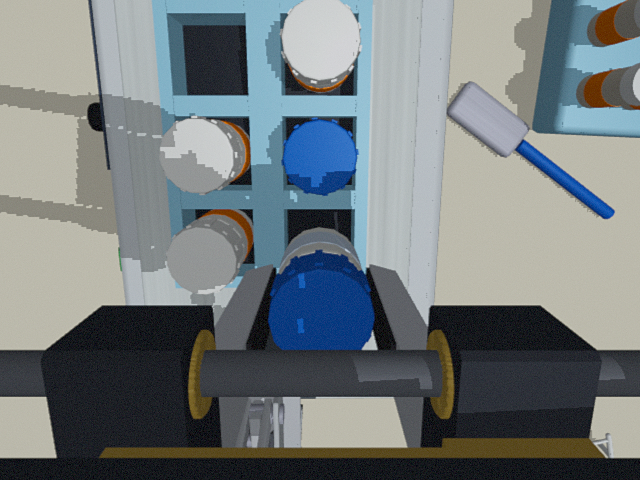

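The first blank sits in its cell at pixel (320,155), and the second is over its own cell. Inserting.

```bash
python3 -m crank '[[-0.015,-0.004,0,0],[0,0,0.1,0],[0,0,0.08,0],[0,0,0.05,0],[0,0,0.05,0],[0,0,0.05,0],[0,0,0.04,0],[0,0,0.03,0],[0,0,0.013,0],[0,0,0,0]]' 1
python3 -c "
from h import *
plan(.6153,-.0728,.1305,1.516)
"
```

```text
time: 25.6
tool_pos: [0.6137, -0.0729, 0.1308]
ee_rot: [3.141, 0.0, 1.516]
wrist_force: [-3.9, 0.7, 6.4]
width: 0.0399
t 25.6 pos [ 0.6137 -0.0729  0.1308] rot [3.1411e+00 2.0000e-04 1.5156e+00] units [0.001 0.008 0.001] rows>= 0.0 turn -0.0 F [-3.9  0.7  6.4] w 0.0399
```

```bash
python3 -m crank '[[0,0,0,0],[0,0,0,0],[0,0,0,0],[0,0,0,0],[0,0,0,0],[0,0,0,0],[0,0,-0.05,0],[0,0,-0.15,0],[0,0,-0.25,0],[0,0,-0.25,0]]' -0.1
python3 -m crank '[[0,0,-0.25,0],[0,0,-0.25,0],[0,0,0,0],[0,0,0,0],[0,0,0,0],[0,0,0,0],[0,0,0,0],[0,0,0,0],[0,0,0,0],[0,0,0,0]]'
python3 -c "
from h import *
plan(.500,.3724,.37,1.516)
snap('top','t8')
from caps import *
caps('t8')
snap('wrist','w8');caps('w8')
"
```

```text
time: 26.85
tool_pos: [0.6138, -0.0729, 0.2705]
ee_rot: [3.141, -0.0, 1.515]
wrist_force: [0.1, 0.1, 0.4]
width: 0.0516
time: 28.1
tool_pos: [0.614, -0.073, 0.3686]
ee_rot: [3.141, -0.0, 1.515]
wrist_force: [0.1, -0.8, 0.4]
width: 0.0516
t 28.1 pos [ 0.614  -0.073   0.3686] rot [ 3.1413 -0.      1.5155] units [ 2.192 -0.692 -0.007] rows>= 7.4 turn -0.0 F [ 0.1 -0.8  0.4] w 0.0516
t8 [195.0, 212.0] 146 z 0.079 mean [0.5776 0.3699] circ (0.5785, 0.369, 0.0194)
t8 [192.0, 240.0] 158 z 0.079 mean [0.4997 0.3716] circ (0.4996, 0.3717, 0.0194)
t8 [189.0, 268.0] 159 z 0.079 mean [0.4266 0.3735] circ (0.4267, 0.3729, 0.0188)
w8 [322.0, 144.0] 1691 z 0.159 mean [ 0.6188 -0.0157] circ (0.6187, -0.0161, 0.021)
w8 [320.0, 207.0] 1556 z 0.159 mean [ 0.6138 -0.0728] circ (0.6138, -0.0733, 0.021)
```

View pics/w8.png

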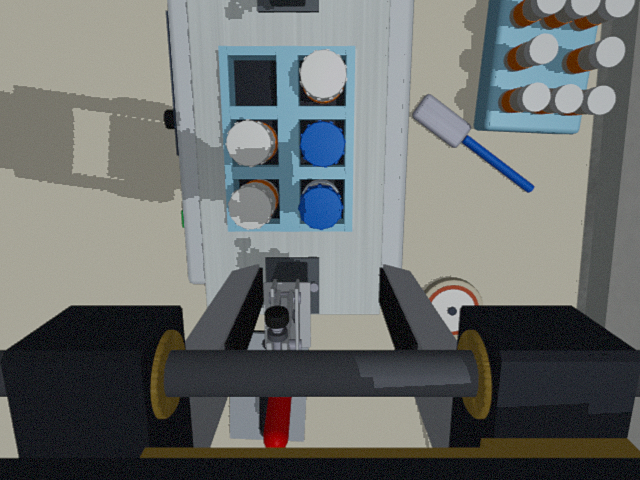

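Two blanks are seated, at pixels (322,144) and (320,207), and the empty cell left is at (253,80). Fetching the third.

```bash
python3 -m crank '[[0.15,-0.05,0,0],[0.27,-0.085,0,0],[0.27,-0.085,0,0],[0.27,-0.085,0,0],[0.27,-0.085,0,0],[0.27,-0.085,0,0],[0.27,-0.085,0,0],[0.27,-0.085,0,0],[0.15,-0.047,0.05,0],[0,0,0.2,0]]' -0.23
python3 -m crank '[[0,0,0.2,0],[0,0,0.2,0],[0,0,0.2,0],[0,0,0.2,0],[0,0,0.15,0],[0,0,0.1,0],[0,0,0,0],[0,0,0,0],[0,0,0,0],[0,0,0,0]]'
python3 -c "
from h import *
plan(.500,.3724,.049,1.516)
"
```

```text
time: 29.45
tool_pos: [0.4998, 0.3753, 0.3206]
ee_rot: [3.136, -0.004, 1.52]
wrist_force: [-0.6, -0.6, 0.1]
width: 0.0576
time: 30.7
tool_pos: [0.5006, 0.3724, 0.1098]
ee_rot: [3.14, -0.001, 1.516]
wrist_force: [0.0, -0.1, 0.2]
width: 0.0576
t 30.7 pos [0.5006 0.3724 0.1098] rot [ 3.1397e+00 -1.3000e-03  1.5155e+00] units [-0.    -0.004  0.304] rows>= 1.0 turn -0.0 F [ 0.  -0.1  0.2] w 0.0576
```

```bash
python3 -m crank '[[0,-0.003,0.1,0],[0,0,0.1,0],[0,0,0.1,0],[0,0,0.004,0],[0,0,0,0],[0,0,0,0],[0,0,0,0],[0,0,0,0],[0,0,0,0],[0,0,0,0]]'
python3 -m crank '[[0,0,0,0],[0,0,0,0],[0,0,0,0],[0,0,-0.15,0],[0,0,-0.25,0],[0,0,-0.25,0],[0,0,-0.25,0],[0,0,-0.25,0],[0,0,-0.25,0],[0,0,-0.26,0]]' 1
python3 -m crank '[[-0.1,0.02,0,0],[-0.22,0.05,0,0],[-0.22,0.05,0,0],[-0.22,0.05,0,0],[-0.22,0.05,0,0],[-0.22,0.05,0,0],[-0.22,0.05,0,0],[-0.2,0.05,0,0],[0,0,0,0],[0,0,0,0]]' 1
python3 -c "
from h import *
plan(.5557,.0446,.1305,1.516)
"
```

```text
time: 31.95
tool_pos: [0.4995, 0.372, 0.0477]
ee_rot: [3.142, -0.0, 1.515]
wrist_force: [-0.7, 0.1, 0.2]
width: 0.0579
time: 33.2
tool_pos: [0.4991, 0.3718, 0.3809]
ee_rot: [-3.141, 0.0, 1.515]
wrist_force: [0.5, 0.1, -0.3]
width: 0.0395
time: 34.45
tool_pos: [0.5549, 0.0444, 0.3782]
ee_rot: [-3.139, -0.001, 1.515]
wrist_force: [0.4, -0.5, -1.5]
width: 0.0395
t 34.45 pos [0.5549 0.0444 0.3782] rot [-3.1390e+00 -5.0000e-04  1.5152e+00] units [0.    0.007 1.239] rows>= 4.0 turn -0.001 F [ 0.4 -0.5 -1.5] w 0.0395
```

```bash
python3 -m crank '[[0,0.006,0.1,0],[0,0,0.2,0],[0,0,0.2,0],[0,0,0.2,0],[0,0,0.14,0],[0,0,0,0],[0,0,0,0],[0,0,0,0],[0,0,0,0],[0,0,0,0]]' 1
python3 -c "
from inhand import *
plan(.5557,.0446,.1295,1.516)
snap('wrist','w9');inhand('w9');snap('side','s9')
"
```

```text
time: 35.7
tool_pos: [0.5569, 0.0443, 0.2124]
ee_rot: [3.14, -0.0, 1.515]
wrist_force: [0.5, -0.7, -1.4]
width: 0.0393
t 35.7 pos [0.5569 0.0443 0.2124] rot [ 3.1403e+00 -1.0000e-04  1.5154e+00] units [ 0.001 -0.007  0.414] rows>= 1.3 turn -0.0 F [ 0.5 -0.7 -1.4] w 0.0393
top z-tcp 0.0281 cx-tcp 0.0005 wid 0.0391 cy-tcp (r=20) 0.0004
```

```bash
python3 -c "
import cv2;im=cv2.imread('pics/s9.png')[130:350,160:400];cv2.imwrite('pics/s9c.png',cv2.resize(im,None,fx=2.7,fy=2.7))"
```

```text
(no output)
```

View pics/w9.png

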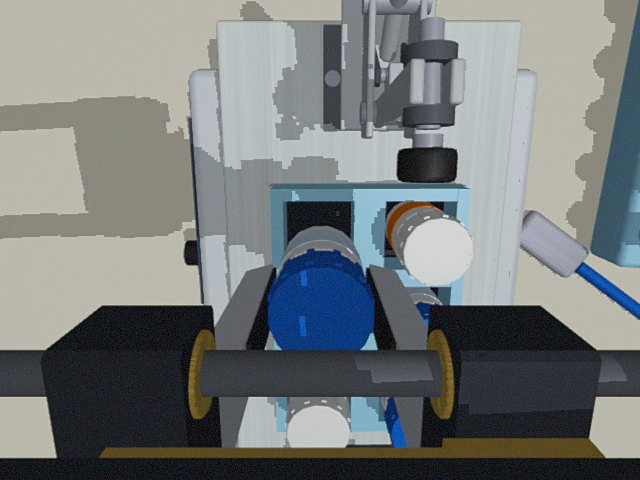

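View pics/s9c.png

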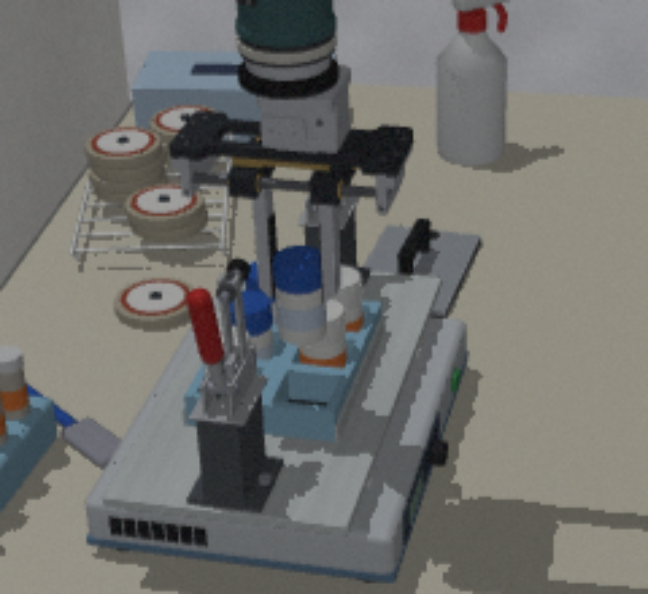

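The third bottle is over its cell. I'll check how much clearance the raised pad at pixel (427,165) leaves the gripper body.

```bash
python3 -c "
from h import *
im,d,P,K,T=load('w9')
m=(P[:,:,2]>.17)&(P[:,:,1]>.07)&(abs(P[:,:,0]-.59)<.08); q=P[m]; q=q[np.isfinite(q).all(1)]
print(np.percentile(q[:,1],[0,1,5]),np.percentile(q[:,0],[1,99]),np.percentile(q[:,2],[1,99]))
"
```

```text
[0.07000026 0.07009384 0.07054745] [0.5165738  0.60385473] [0.17036951 0.33655816]
```

```bash
python3 -c "
from h import *
im,d,P,K,T=load('w9')
P=P[:190,330:480]; m=(P[:,:,2]>.17); q=P[m]; q=q[np.isfinite(q).all(1)]
c,s=np.cos(-.055),np.sin(-.055); e=q[:,:2]-[.5855,-.0141]; Y=e@[-s,c]; X=e@[c,s]
print(np.percentile(Y,[0,1,5]),'z there',np.median(q[Y<.115][:,2]),X[Y<.12].min(),X[Y<.12].max(), 'body edge', 57.7+37.5)
"
```

```text
[0.10909395 0.11016004 0.11298272] z there 0.2635580603046149 -0.009075873899043211 0.008267702649109596 body edge 95.2
```

Pad edge is at 109 mm and the body edge at 95 mm, so there is room. Inserting.

```bash
python3 -m crank '[[0.001,-0.006,0,0],[0,0,0.1,0],[0,0,0.08,0],[0,0,0.05,0],[0,0,0.05,0],[0,0,0.05,0],[0,0,0.04,0],[0,0,0.03,0],[0,0,0.013,0],[0,0,0,0]]' 1
python3 -c "
from h import *
plan(.5557,.0446,.1295,1.516)
"
```

```text
time: 37.05
tool_pos: [0.5555, 0.0447, 0.1296]
ee_rot: [3.141, -0.0, 1.516]
wrist_force: [-1.3, -0.6, 1.5]
width: 0.0395
t 37.05 pos [0.5555 0.0447 0.1296] rot [ 3.1411e+00 -1.0000e-04  1.5155e+00] units [-0.     0.001  0.001] rows>= 0.0 turn -0.0 F [-1.3 -0.6  1.5] w 0.0395
```

```bash
python3 -m crank '[[0,0,0,0],[0,0,0,0],[0,0,0,0],[0,0,0,0],[0,0,0,0],[0,0,0,0],[0,0,-0.05,0],[0,0,-0.15,0],[0,0,-0.25,0],[0,0,-0.25,0]]' -0.1
python3 -m crank '[[0,0,-0.25,0],[0,0,-0.25,0],[0,0,0,0],[-0.1,0,0,0],[-0.15,0,0,0],[-0.1,0,0,0],[0,0,0,0],[0,0,0,0],[0,0,0,0],[0,0,0,0]]'
python3 -c "
from h import *
snap('wrist','w10')
from caps import *
caps('w10');snap('top','t10');plate('t10')
from scipy.spatial.transform import Rotation
plan(.5234,-.3512,.30)
"
```

```text
time: 38.3
tool_pos: [0.5552, 0.0446, 0.2711]
ee_rot: [3.141, -0.0, 1.515]
wrist_force: [0.6, 0.2, -0.3]
width: 0.0516
time: 39.55
tool_pos: [0.5516, -0.0246, 0.3691]
ee_rot: [3.141, -0.0, 1.517]
wrist_force: [1.0, 0.3, 0.7]
width: 0.0518
w10 [321.0, 129.0] 1724 z 0.159 mean [0.5557 0.0454] circ (0.5557, 0.0452, 0.021)
w10 [392.0, 193.0] 1598 z 0.158 mean [ 0.6182 -0.0152] circ (0.6186, -0.0158, 0.021)
w10 [387.0, 250.0] 1362 z 0.158 mean [ 0.6129 -0.0696] circ (0.6048, -0.0508, 0.0429)
plate ((0.5268698930740356, -0.34567829966545105), (0.24266459047794342, 0.2570694386959076), 49.356815338134766)
bar ((0.5233724117279053, -0.3508322238922119), (0.08280915021896362, 0.01632501743733883), 83.25415802001953) [ 0.5233 -0.3502] 0.0463
t 39.65 pos [ 0.5516 -0.0247  0.3691] rot [ 3.1414e+00 -1.0000e-04  1.5164e+00] units [-1.638 -0.052  0.345] rows>= 5.4 turn None F [0.5 0.1 0.1] w 0.0517
```

View pics/w10.png

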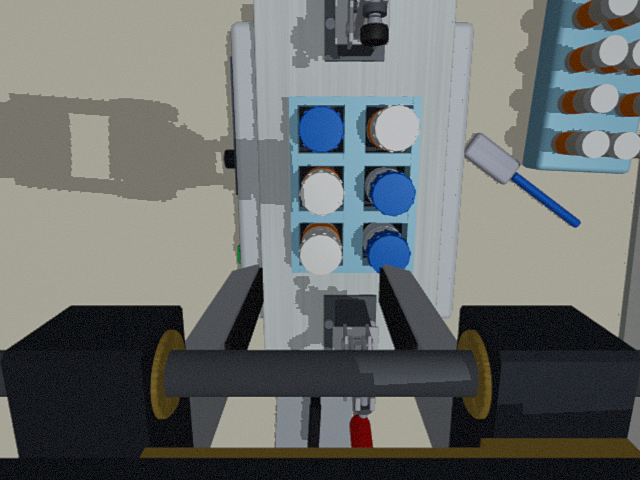

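All six cells are filled: blue caps at pixels (321,129), (392,193) and (387,250), samples in the other three. Moving beyond the plate for a wrist look.

```bash
python3 -m crank '[[-0.15,0,0,0.037],[-0.25,0,0,0],[-0.25,0,0,0],[-0.25,0,0,0],[-0.25,0,0,0],[-0.25,0,0,0],[-0.25,0,0,0],[-0.25,0,0,0],[-0.12,0,0,0],[0,0,0,0]]' -0.6
python3 -m crank '[[0,0,0.2,0],[0,0,0.2,0],[0,0,0,0],[0,0,0,0],[0,0,0,0],[0,0,0,0],[0,0,0,0],[0,0,0,0],[0,0,0,0],[0,0,0,0]]' -0.6
python3 -c "
from h import *
snap('wrist','w11')
from caps import *
plate('w11')
plan(.5234,-.3508,.029)
"
```

```text
time: 40.9
tool_pos: [0.5072, -0.4283, 0.3675]
ee_rot: [-3.14, -0.001, 1.455]
wrist_force: [0.4, 0.8, -0.2]
width: 0.0749
time: 42.15
tool_pos: [0.5075, -0.4268, 0.2889]
ee_rot: [-3.141, -0.0, 1.457]
wrist_force: [0.4, 0.3, -0.7]
width: 0.0753
plate ((0.52436363697052, -0.36343204975128174), (0.23724596202373505, 0.1620311588048935), 61.155662536621094)
bar ((0.5129819512367249, -0.38552126288414), (0.08336076885461807, 0.015917347744107246), 83.22344207763672) [ 0.5125 -0.3851] 0.0472
t 42.2 pos [ 0.5075 -0.4268  0.2889] rot [-3.1414e+00 -2.0000e-04  1.4573e+00] units [0.386 0.036 1.3  ] rows>= 4.3 turn None F [ 0.1 -0.4  0.7] w 0.0751
```

View pics/w11.png

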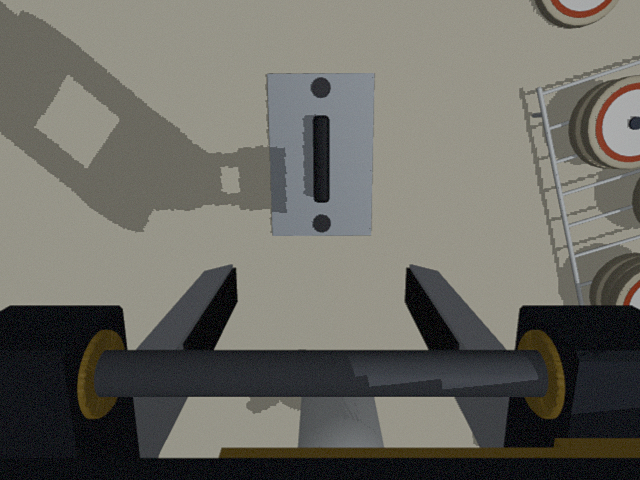

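The plate moved about 35 mm; the wrist now has the bar at (0.513, -0.3855). I'll confirm that with the top camera.

```bash
python3 -c "
from h import *
snap('wrist','w12');snap('top','t12')
from caps import *
plate('w12',(.513,-.385));plate('t12',(.513,-.385))
im,d,P,K,T=load('w12'); z=P[:,:,2]; V=im.max(2).astype(int)
m=np.zeros(z.shape,bool);m[60:245,255:385]=1
q=P[m&(z>.005)&(z<.02)]; print(cv2.minAreaRect(q[:,:2].astype(np.float32)))
plan(.513,-.3855,.029)
"
```

```text
plate ((0.5058304071426392, -0.3847419023513794), (0.16811074316501617, 0.1217593103647232), 83.72993469238281)
bar ((0.5128690600395203, -0.3855050802230835), (0.08345884084701538, 0.015870127826929092), 83.40062713623047) [ 0.5125 -0.3849] 0.0472
plate ((0.5381625890731812, -0.36417797207832336), (0.18917624652385712, 0.25672274827957153), 40.10443115234375)
bar ((0.5119515061378479, -0.3864614963531494), (0.08389580994844437, 0.017237592488527298), 83.71424865722656) [ 0.5113 -0.3849] 0.0464
((0.5124929547309875, -0.38547390699386597), (0.16811074316501617, 0.10835400223731995), 83.72993469238281)
t 42.3 pos [ 0.5075 -0.4268  0.2889] rot [-3.1415e+00 -2.0000e-04  1.4573e+00] units [0.208 0.004 1.3  ] rows>= 4.2 turn None F [-0.5 -0.  -0.9] w 0.0752
```

```bash
python3 -m crank '[[0.1,0.002,0,-0.003],[0.108,0,0.1,0],[0,0,0.2,0],[0,0,0.2,0],[0,0,0.2,0],[0,0,0.2,0],[0,0,0.1,0],[0,0,0.05,0],[0,0,0,0],[0,0,0,0]]' -0.4
python3 -c "
from h import *
plan(.5127,-.3855,.029,1.4614)
"
```

```text
time: 43.55
tool_pos: [0.5135, -0.3863, 0.0811]
ee_rot: [3.139, 0.002, 1.462]
wrist_force: [-0.8, 0.2, -0.0]
width: 0.0658
t 43.55 pos [ 0.5135 -0.3863  0.0811] rot [3.1387e+00 1.9000e-03 1.4620e+00] units [ 0.004 -0.005  0.26 ] rows>= 0.8 turn 0.0 F [-0.8  0.2 -0. ] w 0.0658
```

```bash
python3 -m crank '[[0.004,-0.003,0.1,0],[0,0,0.1,0],[0,0,0.06,0],[0,0,0,0],[0,0,0,0],[0,0,0,0],[0,0,0,0],[0,0,0,0],[0,0,0,0],[0,0,0,0]]' -0.4
python3 -c "
from h import *
plan(.5127,-.3855,.029,1.4614)
"
python3 -m crank '[[0,0,0,0],[0,0,0,0],[0,0,0,0],[0,0,0,0],[0,0,0,0],[0,0,0,0],[0,0,0,0],[0,0,0,0],[0,0,0,0],[0,0,0,0]]' 1
python3 -c "
from h import *
plan(.5127,-.3855,.36,1.4614)
"
```

```text
time: 44.8
tool_pos: [0.5121, -0.3846, 0.027]
ee_rot: [3.142, -0.0, 1.462]
wrist_force: [-0.7, 0.0, -0.7]
width: 0.0657
t 44.8 pos [ 0.5121 -0.3846  0.027 ] rot [ 3.1415e+00 -1.0000e-04  1.4621e+00] units [-0.004  0.004 -0.01 ] rows>= 0.0 turn 0.0 F [-0.7  0.  -0.7] w 0.0657
time: 46.05
tool_pos: [0.5122, -0.3846, 0.027]
ee_rot: [3.141, -0.0, 1.462]
wrist_force: [0.6, 0.1, -0.9]
width: 0.0154
t 46.05 pos [ 0.5122 -0.3846  0.027 ] rot [ 3.1413 -0.      1.4621] units [-0.004  0.004 -1.665] rows>= 5.3 turn 0.0 F [ 0.6  0.1 -0.9] w 0.0154
```

```bash
python3 -m crank '[[0,0,-0.03,0],[0,0,-0.1,0],[0,0,-0.2,0],[0,0,-0.2,0],[0,0,-0.25,0],[0,0,-0.25,0],[0,0,-0.25,0],[0,0,-0.25,0],[0,0,-0.25,-0.034],[0,0,-0.08,0]]' 1
python3 -c "
from h import *
plan(.5855,-.0131,.40,1.516);snap('side','s13')
"
```

```text
time: 47.3
tool_pos: [0.5118, -0.3844, 0.4056]
ee_rot: [3.135, 0.006, 1.516]
wrist_force: [0.6, 0.0, -3.2]
width: 0.0155
t 47.3 pos [ 0.5118 -0.3844  0.4056] rot [3.1345 0.0057 1.5157] units [1.874 0.266 0.019] rows>= 6.1 turn -0.0 F [ 0.6  0.  -3.2] w 0.0155
```

View pics/s13.png

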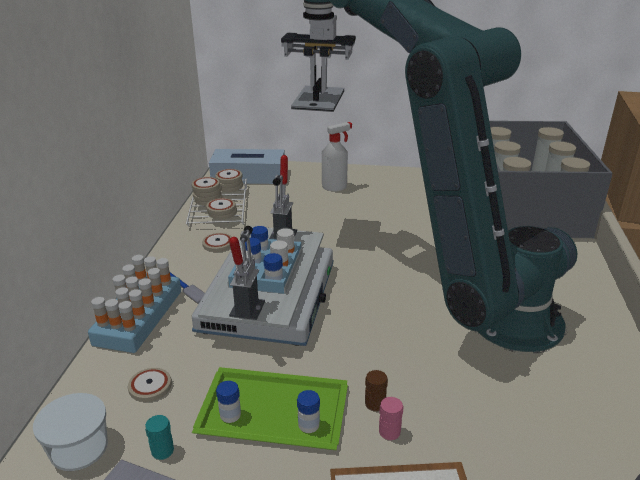

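The plate is held level at pixel (320,98), and the rack is full. Carrying it across.

```bash
python3 -m crank '[[0.1,0.015,0,0],[0.2,0.028,0,0],[0.22,0.03,0,0],[0.22,0.03,0,0],[0.22,0.03,0,0],[0.22,0.03,0,0],[0.22,0.03,0,0],[0.2,0.03,0,0],[0.17,0.028,0,0],[0.1,0.015,0,0]]' 1
python3 -m crank '[[0,0,0,0],[0,0,0,0],[0,0,0,0],[0,0,0.1,0],[0,0,0.15,0],[0,0,0.15,0],[0,0,0.1,0],[0,0,0,0],[0,0,0,0],[0,0,0,0]]' 1
python3 -c "
from h import *
plan(.5855,-.0131,.19,1.516);snap('wrist','w14');snap('side','s14');snap('top','t14')
"
```

```text
time: 48.6
tool_pos: [0.585, -0.0113, 0.3975]
ee_rot: [-3.138, -0.001, 1.518]
wrist_force: [-0.2, -0.2, -3.9]
width: 0.0154
time: 49.85
tool_pos: [0.5864, -0.0145, 0.3008]
ee_rot: [3.138, 0.0, 1.515]
wrist_force: [-0.6, -0.6, -3.3]
width: 0.0154
t 49.85 pos [ 0.5864 -0.0145  0.3008] rot [3.1385e+00 1.0000e-04 1.5151e+00] units [ 0.007 -0.007  0.554] rows>= 1.8 turn -0.001 F [-0.6 -0.6 -3.3] w 0.0154
```

View pics/w14.png

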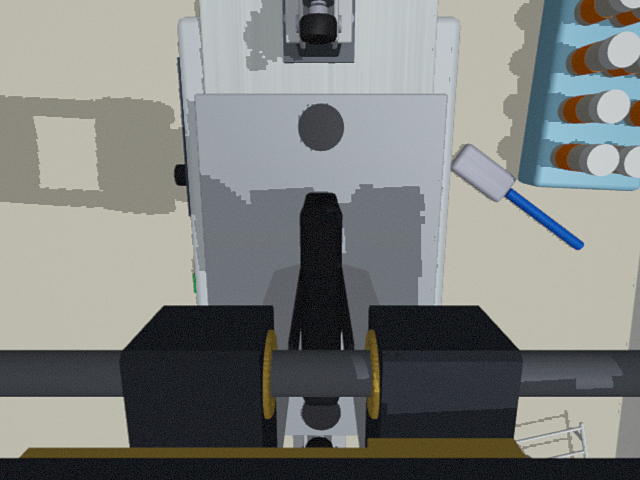

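View pics/s14.png

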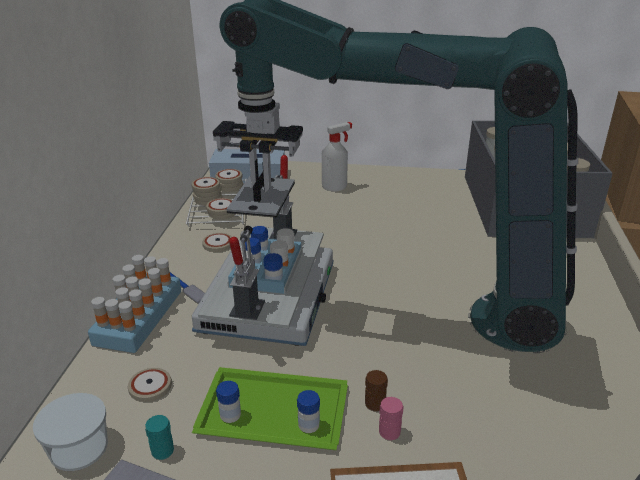

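The plate is level over the rack in both views. I'll measure its pose in the shaker frame.

```bash
cat > pl.py <<'E'
from h import *
def pl(fn,zlo,zhi,box=(90,300,150,480)):
    im,d,P,K,T=load(fn); m=np.zeros(d.shape,bool); m[box[0]:box[1],box[2]:box[3]]=1
    m&=(P[:,:,2]>zlo)&(P[:,:,2]<zhi)
    n,l,s,c=cv2.connectedComponentsWithStats(m.astype(np.uint8)); i=1+np.argmax(s[1:,4]); q=P[l==i]
    cs,sn=np.cos(-.055),np.sin(-.055); e=q[:,:2]-[.5855,-.0141]; X=e@[cs,sn]; Y=e@[-sn,cs]
    A=np.c_[X,Y,np.ones(len(X))]; co=np.linalg.lstsq(A,q[:,2],rcond=None)[0]
    print(fn,'topz at c',co[2].round(4),'slope x,y deg',np.degrees(co[:2]).round(2),'Ymax',np.percentile(Y,99.9).round(4))
    for y0 in np.arange(-.05,.08,.02):
        k=abs(Y-y0)<.004
        if k.sum()>50: print(round(y0,3),'x',np.percentile(X[k],[.5,99.5]).round(4),'mid',(np.percentile(X[k],[.5,99.5]).mean()).round(4))
    for x0 in(-.04,-.02,0.02,.04):
        k=abs(X-x0)<.004; print('x0',x0,'Ymax',np.percentile(Y[k],99.7).round(4))
E
python3 -c "
from pl import *
pl('w14',.26,.31)
plan()"
```

```text
w14 topz at c 0.2852 slope x,y deg [ 0.19 -0.54] Ymax 0.0822
-0.01 x [-0.0526  0.0546] mid 0.001
0.01 x [-0.052   0.0544] mid 0.0012
0.03 x [-0.0521  0.0545] mid 0.0012
0.05 x [-0.052   0.0543] mid 0.0011
0.07 x [-0.052   0.0544] mid 0.0012
x0 -0.04 Ymax 0.0822
x0 -0.02 Ymax 0.0822
x0 0.02 Ymax 0.0821
x0 0.04 Ymax 0.0821
t 50.0 pos [ 0.5862 -0.0142  0.3001] rot [3.1398e+00 1.0000e-04 1.5155e+00] units [0. 0. 0.] rows>= 0.0 turn None F [-0.5  0.5 -3.2] w 0.0157
```

```bash
python3 -m crank '[[0.009,-0.0055,0,0],[0,0,0.1,0],[0,0,0.12,0],[0,0,0.12,0],[0,0,0.1,0],[0,0,0.07,0],[0,0,0.05,0],[0,0,0,0],[0,0,0,0],[0,0,0,0]]' 1
python3 -c "
from pl import *
plan(z=.182,yaw=1.516)
snap('wrist','w15')
pl('w15',.15,.2)"
```

```text
time: 51.25
tool_pos: [0.5854, -0.0124, 0.1881]
ee_rot: [3.14, 0.0, 1.516]
wrist_force: [-0.1, 0.3, -3.4]
width: 0.0158
t 51.25 pos [ 0.5854 -0.0124  0.1881] rot [3.1397 0.     1.5155] units [ 0.    -0.     0.031] rows>= 0.1 turn -0.0 F [-0.1  0.3 -3.4] w 0.0158
w15 topz at c 0.1728 slope x,y deg [ 0.11 -0.77] Ymax 0.0843
-0.01 x [-0.0534  0.0537] mid 0.0001
0.01 x [-0.0531  0.0533] mid 0.0001
0.03 x [-0.0532  0.0534] mid 0.0001
0.05 x [-0.0532  0.0533] mid 0.0001
0.07 x [-0.0531  0.0531] mid -0.0
x0 -0.04 Ymax 0.0843
x0 -0.02 Ymax 0.0843
x0 0.02 Ymax 0.0842
x0 0.04 Ymax 0.0842
```

Centred and square. Lowering the last 6 mm.

```bash
python3 -m crank '[[0,0,0.01,0],[0,0,0.01,0],[0,0,0.006,0],[0,0,0.004,0],[0,0,0,0],[0,0,0,0],[0,0,0,0],[0,0,0,0],[0,0,0,0],[0,0,0,0]]' 1
python3 -c "
from h import *
plan(z=.182,yaw=1.516)"
```

```text
time: 52.55
tool_pos: [0.5851, -0.0123, 0.184]
ee_rot: [3.139, 0.0, 1.516]
wrist_force: [-3.2, 0.1, 6.5]
width: 0.0158
t 52.55 pos [ 0.5851 -0.0123  0.184 ] rot [3.1388e+00 2.0000e-04 1.5155e+00] units [ 0.   -0.    0.01] rows>= 0.0 turn -0.0 F [-3.2  0.1  6.5] w 0.0158
```

```bash
python3 -m crank '[[0,0,0,0],[0,0,0,0],[0,0,0,0],[0,0,0,0],[0,0,0,0],[0,0,0,0],[0,0,-0.05,0],[0,0,-0.1,0],[0,0,-0.2,0],[0,0,-0.2,0]]' 0
python3 -m crank '[[0,0,-0.2,0],[0,0,-0.2,0],[0,0,0,0],[0,0,0,0],[0,0,0,0],[0,0,0,0],[0,0,0,0],[0,0,0,0],[0,0,0,0],[0,0,0,0]]'
python3 -c "
from pl import *
plan()
snap('wrist','w16')
pl('w16',.15,.2);snap('side','s16');snap('top','t16')"
```

```text
time: 53.8
tool_pos: [0.5847, -0.0123, 0.2928]
ee_rot: [3.141, -0.0, 1.515]
wrist_force: [1.1, 0.1, 0.6]
width: 0.0467
time: 55.05
tool_pos: [0.5849, -0.0123, 0.3711]
ee_rot: [3.141, -0.0, 1.516]
wrist_force: [-0.4, -0.2, 0.1]
width: 0.0468
t 55.05 pos [ 0.5849 -0.0123  0.3711] rot [ 3.1414e+00 -1.0000e-04  1.5155e+00] units [0. 0. 0.] rows>= 0.0 turn None F [-0.4 -0.2  0.1] w 0.0468
w16 topz at c 0.1676 slope x,y deg [0.01 0.08] Ymax 0.0842
-0.05 x [-0.0527  0.0517] mid -0.0005
-0.03 x [-0.0542  0.053 ] mid -0.0006
-0.01 x [-0.0536  0.0534] mid -0.0001
0.01 x [-0.0537  0.0526] mid -0.0006
0.03 x [-0.0539  0.0529] mid -0.0005
0.05 x [-0.0541  0.0531] mid -0.0005
0.07 x [-0.0535  0.0533] mid -0.0001
x0 -0.04 Ymax 0.0842
x0 -0.02 Ymax 0.0841
x0 0.02 Ymax 0.0841
x0 0.04 Ymax 0.0841
```

View pics/w16.png

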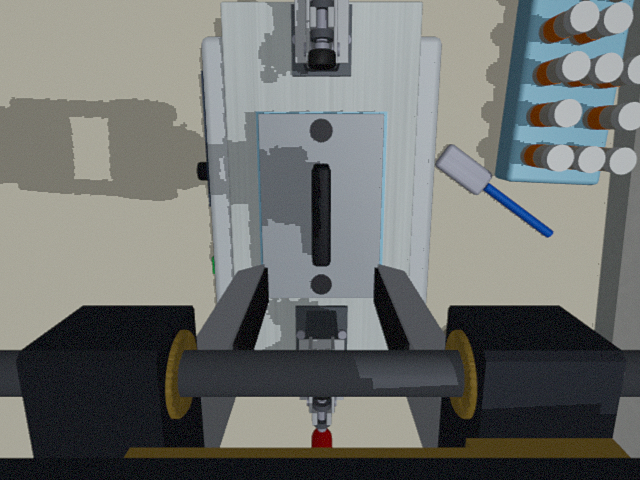

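View pics/s16.png

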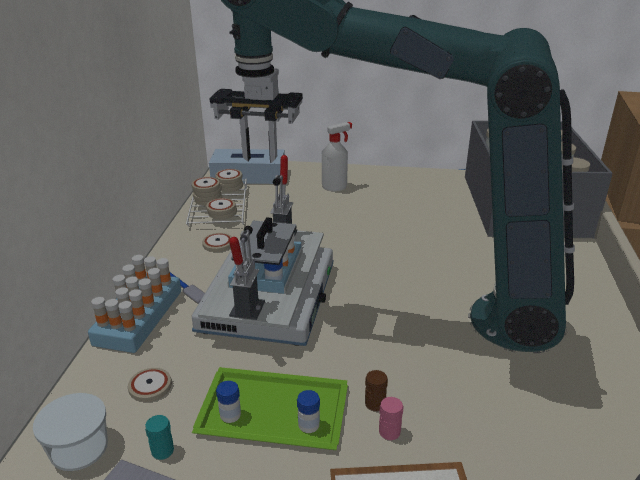

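The plate lies flat on the caps, square and centred to within 1 mm. Next is the left clamp, so I'll measure its handle and compute the arc.

```bash
cat > hd.py <<'E'
from h import *
cs,sn=np.cos(-.055),np.sin(-.055)
def W(X,Y): return np.array([.5855+cs*X-sn*Y,-.0141+sn*X+cs*Y])
def red(fn):
    im,d,P,K,T=load(fn); h=cv2.cvtColor(im,cv2.COLOR_RGB2HSV); H,S,V=[h[:,:,i].astype(int) for i in range(3)]
    m=((H<8)|(H>172))&(S>130)&(P[:,:,2]>.15)&(P[:,:,2]<.33); q=P[m]
    e=q[:,:2]-[.5855,-.0141]; X=e@[cs,sn]; Y=e@[-sn,cs]
    for s in(1,-1):
        k=(Y*s>.15)&(abs(X)<.04)
        if k.sum()>5:
            ang=np.degrees(np.arctan2(q[k,2]-.189,abs(Y[k])-.177)); print(fn,'L' if s>0 else 'R',k.sum(),'X',np.median(X[k]).round(4),'Y',Y[k].min().round(3),Y[k].max().round(3),'z',q[k,2].min().round(3),q[k,2].max().round(3),'ang',np.percentile(ang,[10,50,90]).round(1))
E
python3 -c "
from hd import *
red('t16');red('s16')
r=.095
th=np.radians(np.linspace(77,3,11)); Y=.177+r*np.cos(th); z=.189+r*np.sin(th)
print(np.c_[np.diff(Y)/.2,-np.diff(z)/.2].round(3).tolist())
w=W(0,Y[0]); print(w,z[0]-.011); plan(w[0],w[1],.371,1.516)
"
```

```text
t16 L 73 X -0.0022 Y 0.181 0.209 z 0.233 0.293 ang [73.9 78.7 84.1]
t16 R 82 X -0.0021 Y -0.639 -0.178 z 0.16 0.294 ang [76.  80.2 84.4]
s16 L 227 X -0.0027 Y 0.187 0.215 z 0.221 0.291 ang [64.4 68.5 73. ]
s16 R 167 X -0.0027 Y -0.64 -0.175 z 0.165 0.291 ang [77.6 82.4 87.7]
[[0.059, 0.018], [0.056, 0.025], [0.052, 0.032], [0.048, 0.038], [0.042, 0.044], [0.036, 0.049], [0.03, 0.054], [0.022, 0.057], [0.015, 0.059], [0.007, 0.061]]
[0.59640487 0.18397039] 0.2705651561545973
t 55.2 pos [ 0.5849 -0.0123  0.3711] rot [ 3.1414e+00 -1.0000e-04  1.5155e+00] units [0.983 0.003 0.001] rows>= 3.1 turn -0.0 F [-0.2 -0.4  0.3] w 0.0468
```

```bash
python3 -m crank '[[0.1,-0.004,0,0],[0.2,0,0,0],[0.2,0,0,0],[0.2,0,0,0],[0.18,0,0,0],[0.1,0,0,0],[0,0,0,0],[0,0,0,0],[0,0,0,0],[0,0,0,0]]'
python3 -c "
from hd import *
plan(*W(-.001,.1984),.2706,1.516)
snap('wrist','w17');snap('side','s17')
"
```

```text
time: 56.45
tool_pos: [0.595, 0.1824, 0.3713]
ee_rot: [3.141, -0.0, 1.514]
wrist_force: [-0.7, 0.4, 0.0]
width: 0.0472
t 56.45 pos [0.595  0.1824 0.3713] rot [ 3.1413e+00 -1.0000e-04  1.5139e+00] units [0.008 0.001 0.504] rows>= 1.6 turn -0.001 F [-0.7  0.4  0. ] w 0.0472
```

View pics/s17.png

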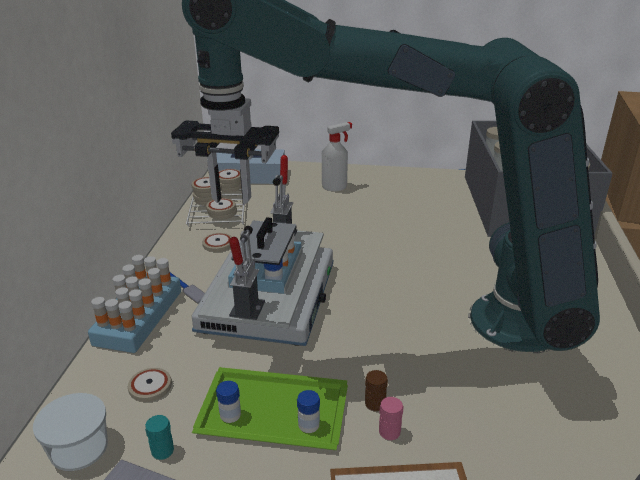

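View pics/w17.png

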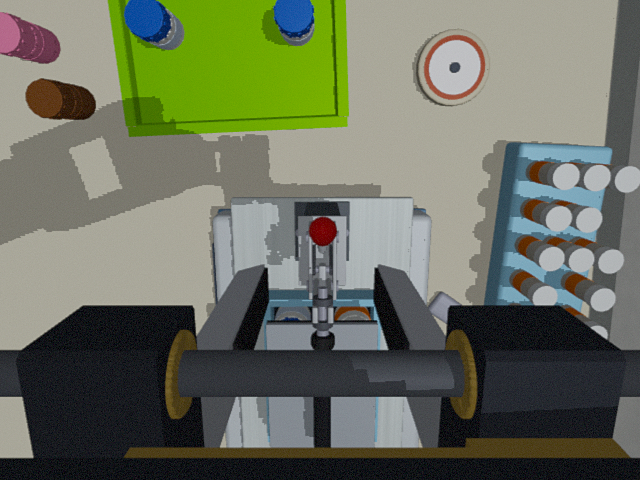

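The red handle at pixel (322,230) is centred between the jaws. Descending and closing on it.

```bash
python3 -m crank '[[0.008,0,0.1,0],[0,0,0.15,0],[0,0,0.15,0],[0,0,0.1,0],[0,0,0,0],[0,0,0,0],[0,0,0,0],[0,0,0,0],[0,0,0,0],[0,0,0,0]]'
python3 -c "
from hd import *
plan(*W(-.001,.1984),.2706,1.516)
"
python3 -m crank '[[0,0,0,0],[0,0,0,0],[0,0,0,0],[0,0,0,0],[0,0,0,0],[0,0,0,0],[0,0,0,0],[0,0,0,0],[0,0,0,0],[0,0,0,0]]' 1
python3 -c "
from hd import *
plan(*W(-.001,.1984),.2706,1.516)
"
```

```text
time: 57.8
tool_pos: [0.595, 0.1851, 0.2712]
ee_rot: [3.141, -0.0, 1.516]
wrist_force: [0.1, -0.5, 0.1]
width: 0.0469
t 57.8 pos [0.595  0.1851 0.2712] rot [ 3.1413e+00 -2.0000e-04  1.5155e+00] units [-0.005  0.002  0.003] rows>= 0.0 turn -0.0 F [ 0.1 -0.5  0.1] w 0.0469
time: 59.05
tool_pos: [0.5962, 0.185, 0.2711]
ee_rot: [3.139, -0.0, 1.515]
wrist_force: [5.2, 0.2, -1.4]
width: 0.0176
t 59.05 pos [0.5962 0.185  0.2711] rot [ 3.1389e+00 -4.0000e-04  1.5151e+00] units [-0.005 -0.004  0.002] rows>= 0.0 turn -0.001 F [ 5.2  0.2 -1.4] w 0.0176
```

```bash
python3 -m crank '[[0.059,0.005,0.018,0],[0.056,0,0.025,0],[0.052,0,0.032,0],[0.048,0,0.038,0],[0.042,0,0.044,0],[0.036,0,0.049,0],[0.03,0,0.054,0],[0,0,0,0],[0,0,0,0],[0,0,0,0]]' 1
python3 -c "
from hd import *
plan();snap('side','s18');red('s18')
"
```

```text
time: 60.3
tool_pos: [0.5998, 0.2508, 0.218]
ee_rot: [3.141, -0.002, 1.516]
wrist_force: [4.7, 2.2, 0.2]
width: 0.0168
t 60.3 pos [0.5998 0.2508 0.218 ] rot [ 3.1415e+00 -2.2000e-03  1.5164e+00] units [0. 0. 0.] rows>= 0.0 turn None F [4.7 2.2 0.2] w 0.0168
s18 L 70 X -0.001 Y 0.214 0.277 z 0.204 0.237 ang [21.  24.4 27.9]
s18 R 156 X -0.0023 Y -0.202 -0.171 z 0.223 0.292 ang [78.4 82.4 87.9]
```

View pics/s18.png

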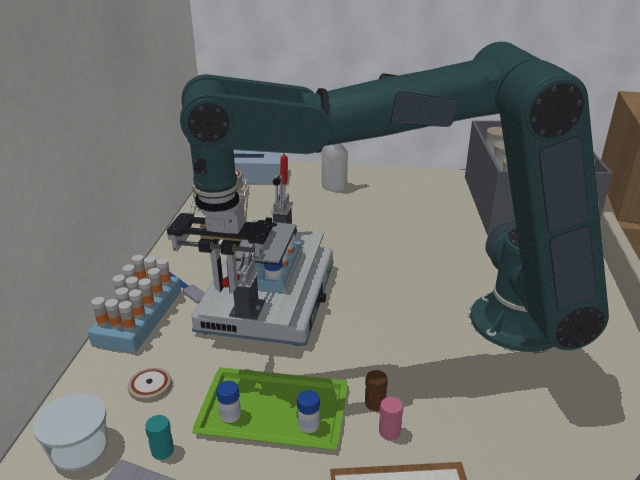

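The handle is following, now at about 25° above level. Finishing the stroke.

```bash
python3 -m crank '[[0.022,0,0.057,0],[0.015,0,0.059,0],[0.007,0,0.061,0],[0,0,0.02,0],[0,0,0,0],[0,0,0,0],[0,0,0,0],[0,0,0,0],[0,0,0,0],[0,0,0,0]]' 1
python3 -c "
from hd import *
plan();snap('side','s19');red('s19')
"
```

```text
time: 61.6
tool_pos: [0.6004, 0.2591, 0.1826]
ee_rot: [3.138, -0.003, 1.516]
wrist_force: [0.5, -0.4, 11.7]
width: 0.0168
t 61.6 pos [0.6004 0.2591 0.1826] rot [ 3.1379e+00 -2.6000e-03  1.5161e+00] units [0. 0. 0.] rows>= 0.0 turn None F [ 0.5 -0.4 11.7] w 0.0168
s19 L 87 X -0.0009 Y 0.215 0.285 z 0.188 0.205 ang [2.2 6.1 9.6]
s19 R 63 X -0.0033 Y -0.191 -0.174 z 0.222 0.256 ang [79.9 84.6 89.6]
```

```bash
python3 -m crank '[[0,0,0.015,0],[0,0,0.01,0],[0,0,0,0],[0,0,0,0],[0,0,0,0],[0,0,0,0],[0,0,0,0],[0,0,0,0],[0,0,0,0],[0,0,0,0]]' 1
python3 -m crank '[[0,0,0,0],[0,0,0,0],[0,0,0,0],[0,0,0,0],[0,0,0,0],[0,0,0,0],[0,0,-0.05,0],[0,0,-0.1,0],[0,0,-0.2,0],[0,0,-0.2,0]]' 0
python3 -m crank '[[0,0,-0.2,0],[0,0,-0.2,0],[0,0,0,0],[0,0,0,0],[0,0,0,0],[0,0,0,0],[0,0,0,0],[0,0,0,0],[0,0,0,0],[0,0,0,0]]'
python3 -c "
from hd import *
plan();snap('side','s20');red('s20');snap('top','t20');red('t20');snap('wrist','w20')
"
```

```text
time: 62.9
tool_pos: [0.6006, 0.2592, 0.1825]
ee_rot: [3.134, -0.004, 1.516]
wrist_force: [-3.4, -0.9, 24.0]
width: 0.0169
time: 64.15
tool_pos: [0.5999, 0.2582, 0.2865]
ee_rot: [3.141, -0.0, 1.515]
wrist_force: [1.4, 0.3, -0.1]
width: 0.0463
time: 65.4
tool_pos: [0.6001, 0.2582, 0.3648]
ee_rot: [3.141, -0.0, 1.515]
wrist_force: [-0.1, -0.7, 0.7]
width: 0.0475
t 65.4 pos [0.6001 0.2582 0.3648] rot [ 3.1414e+00 -1.0000e-04  1.5155e+00] units [0. 0. 0.] rows>= 0.0 turn None F [-0.1 -0.7  0.7] w 0.0475
s20 L 215 X -0.0031 Y 0.216 0.284 z 0.189 0.204 ang [ 3.4  7.8 11.6]
s20 R 166 X -0.0023 Y -0.643 -0.172 z 0.161 0.292 ang [76.9 82.  87.6]
t20 L 70 X -0.0014 Y 0.211 0.237 z 0.192 0.205 ang [ 9.2 12.3 16.8]
t20 R 51 X -0.0007 Y -0.638 -0.18 z 0.163 0.293 ang [75.1 78.8 83.4]
```

View pics/s20.png

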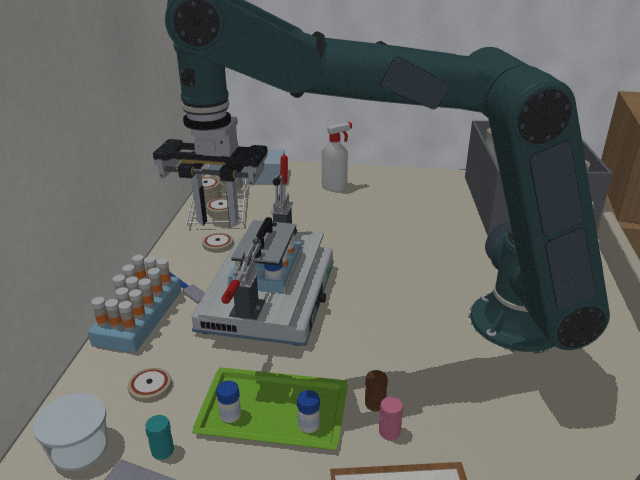

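View pics/w20.png

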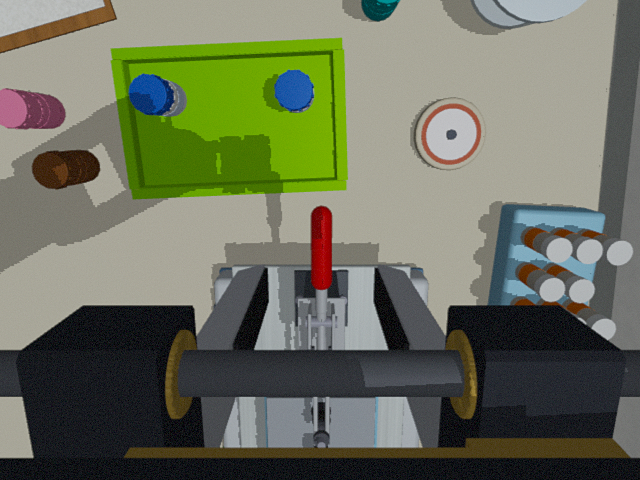

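The left handle stays down, with its red grip at side pixel (232,290). Moving to the right clamp.

```bash
python3 -c "
from hd import *
plan(*W(-.001,-.1984),.371,1.516)"
python3 -m crank '[[-0.15,0,-0.02,0],[-0.25,0,0,0],[-0.25,0,0,0],[-0.25,0,0,0],[-0.25,0,0,0],[-0.25,0,0,0],[-0.25,0,0,0],[-0.25,0,0,0],[-0.2,0,0,0],[-0.15,0,0,0]]' 0
python3 -m crank '[[0,0,0,0],[0,0,0,0],[0,0,0,0],[0,0,0,0],[0,0,0,0],[0,0,0,0],[0,0,0,0],[0,0,0,0],[0,0,0,0],[0,0,0,0]]' 0
python3 -c "
from hd import *
plan(*W(-.001,-.1984),.2706,1.516)"
```

```text
t 65.55 pos [0.6    0.2583 0.3647] rot [ 3.1414e+00 -1.0000e-04  1.5155e+00] units [-2.356e+00 -2.000e-03 -3.200e-02] rows>= 7.5 turn -0.0 F [ 0.3 -0.1  0.4] w 0.0469
time: 66.8
tool_pos: [0.5748, -0.1929, 0.3686]
ee_rot: [-3.142, 0.0, 1.514]
wrist_force: [1.0, 0.8, -0.0]
width: 0.0471
time: 68.05
tool_pos: [0.5751, -0.1911, 0.3686]
ee_rot: [3.142, -0.0, 1.515]
wrist_force: [0.8, -0.4, -0.7]
width: 0.0471
t 68.05 pos [ 0.5751 -0.1911  0.3686] rot [ 3.1416e+00 -1.0000e-04  1.5154e+00] units [-0.106 -0.002  0.49 ] rows>= 1.6 turn -0.0 F [ 0.8 -0.4 -0.7] w 0.0471
```

```bash
python3 -m crank '[[-0.106,0.005,0,0],[0,0,0.09,0],[0,0,0.15,0],[0,0,0.15,0],[0,0,0.1,0],[0,0,0,0],[0,0,0,0],[0,0,0,0],[0,0,0,0],[0,0,0,0]]' 0
python3 -c "
from hd import *
plan(*W(-.001,-.1984),.2706,1.516);snap('wrist','w21')"
python3 -m crank '[[0,0,0,0],[0,0,0,0],[0,0,0,0],[0,0,0,0],[0,0,0,0],[0,0,0,0],[0,0,0,0],[0,0,0,0],[0,0,0,0],[0,0,0,0]]' 1
python3 -c "
from hd import *
plan(*W(-.001,-.1984),.2706,1.516);snap('top','t21')"
```

```text
time: 69.3
tool_pos: [0.5751, -0.2123, 0.2712]
ee_rot: [3.141, 0.0, 1.516]
wrist_force: [0.1, 1.0, 0.3]
width: 0.0474
t 69.3 pos [ 0.5751 -0.2123  0.2712] rot [3.1407e+00 3.0000e-04 1.5156e+00] units [ 0.    -0.008  0.003] rows>= 0.0 turn -0.0 F [0.1 1.  0.3] w 0.0474
time: 70.6
tool_pos: [0.5745, -0.2122, 0.2706]
ee_rot: [-3.14, -0.0, 1.515]
wrist_force: [-6.0, 1.0, 1.2]
width: 0.0173
t 70.6 pos [ 0.5745 -0.2122  0.2706] rot [-3.1404e+00 -2.0000e-04  1.5153e+00] units [ 0.    -0.005 -0.   ] rows>= 0.0 turn -0.0 F [-6.   1.   1.2] w 0.0173
```

View pics/w21.png

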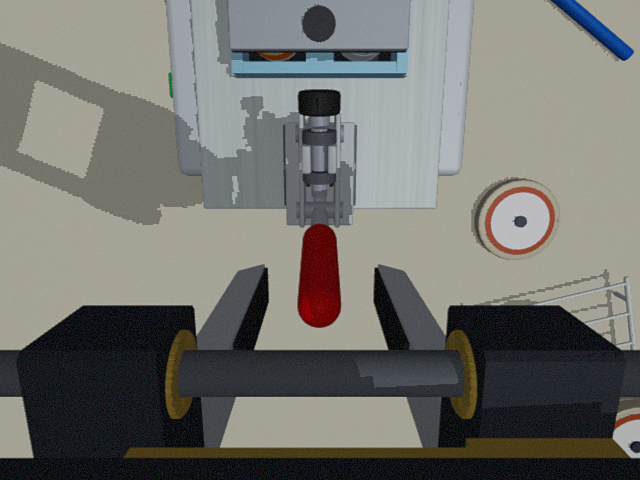

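The jaws hold the right handle, which shows between the fingers at pixel (319,275). Swinging it down.

```bash
python3 -m crank '[[-0.059,-0.006,0.018,0],[-0.056,0,0.025,0],[-0.052,0,0.032,0],[-0.048,0,0.038,0],[-0.042,0,0.044,0],[-0.036,0,0.049,0],[-0.03,0,0.054,0],[0,0,0,0],[0,0,0,0],[0,0,0,0]]' 1
python3 -m crank '[[-0.022,0,0.057,0],[-0.015,0,0.059,0],[-0.007,0,0.061,0],[0,0,0.02,0],[0,0,0.015,0],[0,0,0.01,0],[0,0,0,0],[0,0,0,0],[0,0,0,0],[0,0,0,0]]' 1
python3 -c "
from hd import *
plan();snap('side','s22');red('s22')
"
```

```text
time: 71.9
tool_pos: [0.5707, -0.2782, 0.2174]
ee_rot: [3.141, 0.002, 1.515]
wrist_force: [2.0, -4.2, 1.1]
width: 0.0169
time: 73.15
tool_pos: [0.5705, -0.2861, 0.1803]
ee_rot: [3.135, 0.004, 1.516]
wrist_force: [-4.7, 0.2, 21.1]
width: 0.0169
t 73.15 pos [ 0.5705 -0.2861  0.1803] rot [3.1354 0.0037 1.5159] units [0. 0. 0.] rows>= 0.0 turn None F [-4.7  0.2 21.1] w 0.0169
s22 L 213 X -0.0031 Y 0.213 0.287 z 0.191 0.206 ang [ 3.6  7.7 11.7]
s22 R 95 X -0.0032 Y -0.646 -0.206 z 0.162 0.206 ang [-1.1  8.  13.3]
```

```bash
python3 -m crank '[[0,0,0,0],[0,0,0,0],[0,0,0,0],[0,0,0,0],[0,0,0,0],[0,0,0,0],[0,0,-0.05,0],[0,0,-0.1,0],[0,0,-0.2,0],[0,0,-0.2,0]]' 0
python3 -m crank '[[0,0,-0.2,0],[0,0,-0.2,0],[0,0,-0.1,0],[0,0,0,0],[0,0,0,0],[0,0,0,0],[0,0,0,0],[0,0,0,0],[0,0,0,0],[0,0,0,0]]'
python3 -c "
from hd import *
plan();snap('side','s23');red('s23');snap('top','t23');red('t23');snap('wrist','w23');red('w23')
import cv2
a=cv2.imread('pics/s23.png')[200:440,180:420];b=cv2.imread('pics/t23.png')[140:300,160:500]
cv2.imwrite('pics/s23c.png',cv2.resize(a,None,fx=2.4,fy=2.4));cv2.imwrite('pics/t23c.png',cv2.resize(b,None,fx=2.3,fy=2.3))
"
```

```text
time: 74.45
tool_pos: [0.5696, -0.2854, 0.2861]
ee_rot: [3.141, 0.0, 1.515]
wrist_force: [0.4, -0.2, 0.3]
width: 0.0474
time: 75.7
tool_pos: [0.5697, -0.2855, 0.3843]
ee_rot: [3.142, -0.0, 1.516]
wrist_force: [-0.2, -0.4, -0.2]
width: 0.047
t 75.7 pos [ 0.5697 -0.2855  0.3843] rot [ 3.1415e+00 -1.0000e-04  1.5155e+00] units [0. 0. 0.] rows>= 0.0 turn None F [-0.2 -0.4 -0.2] w 0.047
s23 L 215 X -0.003 Y 0.214 0.285 z 0.189 0.204 ang [ 3.5  7.5 12. ]
s23 R 96 X -0.0034 Y -0.656 -0.206 z 0.163 0.204 ang [ 0.6  8.  14.3]
t23 L 174 X -0.0016 Y 0.211 0.279 z 0.193 0.206 ang [ 6.2  9.4 14.4]
t23 R 123 X -0.0025 Y -0.636 -0.21 z 0.165 0.206 ang [ 6.5 10.4 15.8]
w23 R 1613 X 0.0006 Y -0.281 -0.21 z 0.193 0.205 ang [ 6.7  9.6 14.2]
```

View pics/s23c.png

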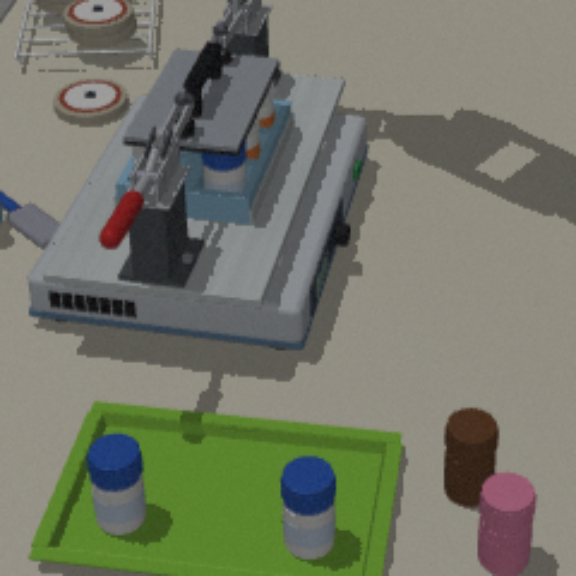

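View pics/t23c.png

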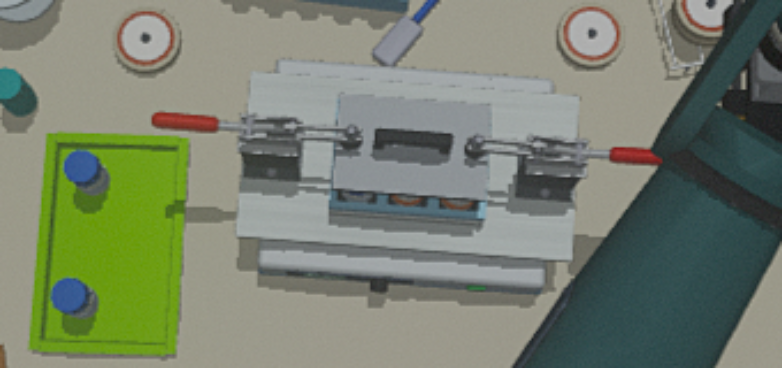

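View pics/w23.png

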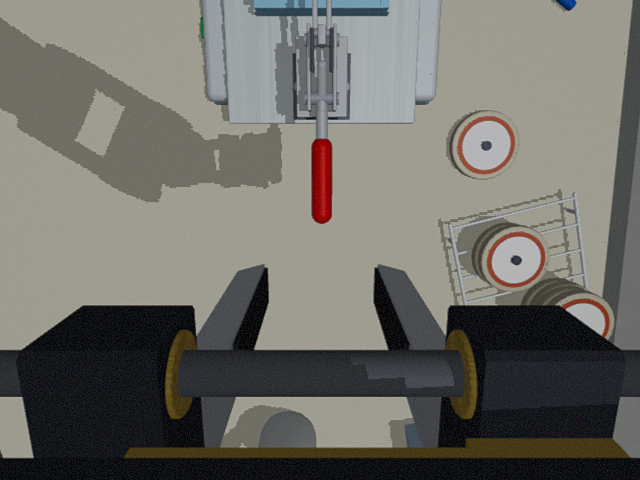

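Both handles stay level after release. One last check of the plate pose from above, and of the handle slopes.

```bash
python3 -m crank '[[0.15,0,0,0],[0.25,0,0,0],[0.25,0,0,0],[0.25,0,0,0],[0.25,0,0,0],[0.15,0,0,0],[0,0,0,0],[0,0,0,0],[0,0,0,0],[0,0,0,0]]'
python3 -c "
from hd import *
from pl import pl
plan();snap('wrist','w24');pl('w24',.155,.175,(50,300,150,480)); snap('top','t24')
for fn in('t24','w23'):
    im,d,P,K,T=load(fn); h=cv2.cvtColor(im,cv2.COLOR_RGB2HSV); H,S=h[:,:,0].astype(int),h[:,:,1].astype(int)
    q=P[((H<8)|(H>172))&(S>130)&(P[:,:,2]>.15)&(P[:,:,2]<.33)]; e=q[:,:2]-[.5855,-.0141]; X=e@[cs,sn];Y=e@[-sn,cs]
    for s in(1,-1):
        k=(Y*s>.215)&(Y*s<.275)&(abs(X)<.007)
        if k.sum()>10:
            a=np.polyfit(abs(Y[k]),q[k,2],1); print(fn,s,'slope deg',np.degrees(np.arctan(a[0])).round(2),'top z at r=80',np.polyval(a,.257).round(4))
"
```

```text
time: 77.1
tool_pos: [0.5841, -0.027, 0.3841]
ee_rot: [-3.141, -0.0, 1.514]
wrist_force: [-0.5, 0.1, 0.5]
width: 0.0472
t 77.1 pos [ 0.5841 -0.027   0.3841] rot [-3.1414 -0.      1.5138] units [0. 0. 0.] rows>= 0.0 turn None F [-0.5  0.1  0.5] w 0.0472
w24 topz at c 0.1676 slope x,y deg [0.02 0.04] Ymax 0.0845
-0.05 x [-0.0542  0.053 ] mid -0.0006
-0.03 x [-0.0535  0.0533] mid -0.0001
-0.01 x [-0.0538  0.0527] mid -0.0005
0.01 x [-0.0541  0.053 ] mid -0.0005
0.03 x [-0.0535  0.0533] mid -0.0001
0.05 x [-0.0535  0.0528] mid -0.0003
0.07 x [-0.0538  0.053 ] mid -0.0004
x0 -0.04 Ymax 0.0845
x0 -0.02 Ymax 0.0844
x0 0.02 Ymax 0.0842
x0 0.04 Ymax 0.0842
t24 1 slope deg 3.71 top z at r=80 0.2016
t24 -1 slope deg 3.87 top z at r=80 0.2012
w23 -1 slope deg 3.0 top z at r=80 0.2016
```

View pics/w24.png

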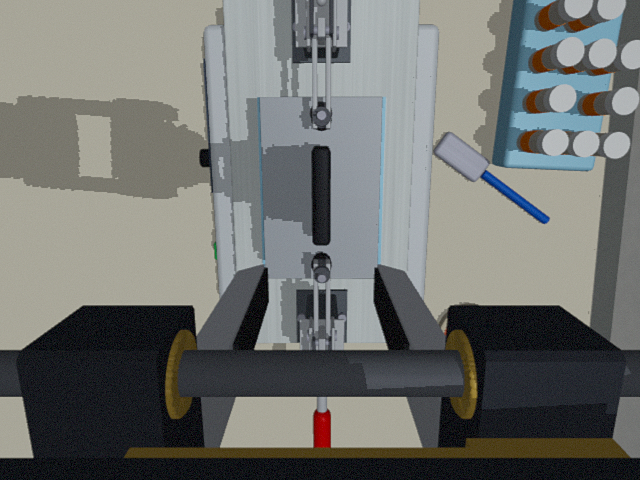

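The plate is flat to within 0.1° and centred within 1 mm. Both pads sit on it, at pixels (321,115) and (321,265), and the handles slope about 3°, which is the locked end stop. Handing in.

```bash
python3 -c "
from bench import robot
print(robot.close_job())"
```

```text
the job is handed in; nothing more can be done
None
```

The job is done and handed in at about 77 s of the 208 s allowed. I put three blue-capped spares into the three empty rack cells and left the three loaded samples in place. The two spares I didn't need stayed in the tray. I then laid the plate on the caps and pushed both clamp handles down until they locked.

**Last checks:**
- **Plate:** flat to within 0.1°, square, and centred within about 1 mm, with both pads on it.
- **Clamps:** both handles stayed down after I let go. They slope about 3–4° above level, which matches the end stop at about 3°. The top camera read 3.7° (left) and 3.9° (right); the wrist camera read 3.0° on the right.
- **Plate knocked:** it moved about 35 mm partway through the run. I spotted this from the wrist camera and found it again before gripping it.
- **Forces:** the highest wrist force in my readings was about 24 N, while pressing a handle against its stop.

No check failed. I didn't measure the pad force itself.

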